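# Free the rear filter frame from a crowded hook and fit it in the lamp

## Task

The filter frame needed in the bench lamp hangs at the back of the crowded hook. Move the two frames in front of it to the spare hook, the front one first and then the middle one, hanging each on the spare rod behind its upturned tip; then take the rear frame off and push it down into the lamp's filter slot until it is fully home. The spare hook's height was set by hand, so feel for it; handle hooks, frames and lamp gently (never more than about 15 N), drop nothing, and leave the other things on the bench where they are.

Things in the scene. Friction and masses are not known exactly. Their poses are not given: they have to be found in the camera images.
- full_stand: the crowded hook, fixed: white base 180 x 70 x 10 mm, origin at the centre of its underside on the bench; square 16 mm post at x = +75 mm, 240 mm tall; steel rod 8 mm thick, level along x, from the post to its tip at x = -60 mm (towards the robot). Rod axis 200 mm above the bench. Three frames hang on it at about x = -29, +3 and +35 mm
- full_tip (a point): the crowded hook's tip: on the rod's axis where the rod turns up. The upturned pin is 8 mm thick and its top stands 11 mm above the top of the rod, flat. The spare hook's tip is alike. A frame's eye clears rod and pin when the rod's axis is 64 to 69.5 mm above the frame's foot
- spare_stand: the empty spare hook, fixed: same stand, axes, rod and upturned tip. Its rod is clamped by hand on the post: the rod's axis lies anywhere from 165 to 225 mm above the bench; this is NOT measured and must be seen or felt (e.g. by touching the rod gently from above). The rod is springy: it gives 1 mm per 2.5 N up or down
- frame_front_grip (a point): centre of the front frame's grey grip tab, 114 mm above the frame's foot. Tab 24 mm wide (y), 10 mm thick (x), 44 mm tall (92 to 136 mm above the foot). z up, x the thickness direction, along the rod while hanging
- frame_front: front filter frame, aluminium, about 120 g: round window; nearest the tip of the crowded hook. Origin in the middle of the lower edge (foot). Plate 56 mm wide (y), 6 mm thick (x), 60 mm tall; above it an eye, then the grip tab; 136 mm tall in all
- frame_front_eye (a point): top of the frame's eye, 86 mm above the foot. The eye is 24 mm wide and 26 mm tall at its middle (60 to 86 mm above the foot); its roof is a shallow inverted V of 20 degrees, so it centres on a rod, whose axis then lies 81.7 mm above the foot
- frame_middle_grip (a point): centre of the middle frame's grey grip tab, 114 mm above the frame's foot. Tab 24 mm wide (y), 10 mm thick (x), 44 mm tall (92 to 136 mm above the foot). z up, x the thickness direction, along the rod while hanging
- frame_middle: middle filter frame, aluminium, about 120 g: square window; second on the crowded hook. Origin in the middle of the lower edge (foot). Plate 56 mm wide (y), 6 mm thick (x), 60 mm tall; above it an eye, then the grip tab; 136 mm tall in all
- frame_middle_eye (a point): top of the frame's eye, 86 mm above the foot. The eye is 24 mm wide and 26 mm tall at its middle (60 to 86 mm above the foot); its roof is a shallow inverted V of 20 degrees, so it centres on a rod, whose axis then lies 81.7 mm above the foot
- frame_rear_grip (a point): centre of the rear frame's grey grip tab, 114 mm above the frame's foot. Tab 24 mm wide (y), 10 mm thick (x), 44 mm tall (92 to 136 mm above the foot). z up, x the thickness direction, along the rod while hanging
- frame_rear: rear filter frame, aluminium, about 120 g: three level slit windows; furthest back, next to the post. Origin in the middle of the lower edge (foot). Plate 56 mm wide (y), 6 mm thick (x), 60 mm tall; above it an eye, then the grip tab; 136 mm tall in all
- frame_rear_eye (a point): top of the frame's eye, 86 mm above the foot. The eye is 24 mm wide and 26 mm tall at its middle (60 to 86 mm above the foot); its roof is a shallow inverted V of 20 degrees, so it centres on a rod, whose axis then lies 81.7 mm above the foot
- lamp: white bench lamp on a black base 170 x 80 mm, 112 mm tall, fixed; lens tube towards -x, lamp box behind (+x). Vertical filter slot open at the top, 59 mm (y) x 9 mm (x), flared mouth at 112 mm. Origin on the bench under the slot's centre
- slot_floor (a point): centre of the slot's seat, 60 mm above the bench; a frame fully home stands on it. The seat is cushioned (gives 1 mm per 2.5 N). A leaf spring in the slot's -x wall, from 46 down to 10 mm above the seat, presses the frame against the +x wall (then 1.5 mm to +x of the slot's centre) with about 4 N: pushing down past it takes up to about 8 N
- oil_bottle: bystander: small bottle 26 mm wide, 62 mm tall; origin at its underside; leave it alone
- stain_jar: bystander: small jar 30 mm wide, 50 mm tall; origin at its underside; leave it alone
- dish: bystander: glass dish 94 mm wide, 18 mm tall; origin at its underside; leave it alone
- slide_box: bystander: grey slide box 85 x 40 x 30 mm; origin at its underside; leave it alone
- driver: bystander: screwdriver lying on the bench; origin at its underside; leave it alone
- beaker: bystander: glass beaker 60 mm wide, 70 mm tall; origin at its underside; leave it alone
- mouse: bystander: computer mouse 100 x 60 x 32 mm; origin at its underside; leave it alone
Not all that is in view belongs to the job. Leave any brown or purple look-alike of the frame_middle alone.

How it is judged:
By the outcome, as a careful person would: the job done as asked, in the order asked, and still so for the second after the job is handed in, with the robot touching nothing.
It also fails if it takes over 72 s, if anything falls off the work surface, if the arm or the gripper's body presses on something with over 40 N, if the wrist force passes 120 N, or if a joint passes its speed limit or range.

## Robot

A 6-joint arm with a two-finger parallel gripper is mounted at the origin on the work surface. World frame = base frame: x ahead of the robot, y to its left, z up, the work surface at z = 0. Lengths are in mm, angles in rad, forces in N, time in s.
With the tool pointing down it reaches from about 300 to 775 mm from the base axis. Payload 14.6 kg.
Tool frame: the origin (TCP) lies at the very end of the fingers, on their centre line; the grasp point (between the pads) lies 19 mm behind it; z points along the fingers, y is the direction in which the jaws open and shut (so a half turn about z gives the same grasp; the last joint's range is limited). The gripper opens to 94 mm and grips with 3 to 60 N. Pads are 16 mm wide; open, the fingers measure 119 mm over their backs; the gripper's body (75 mm by 177 mm) begins 78 mm behind the grasp point.
Start: joints at [-1.353, 0.3, 1.521, -0, 1.321, -0.067], TCP at [154.524, -527.837, 205.446] pointing down, gripper open.
Joint ranges: [-3.03, 3.03], [-0.79, 2.21], [0.23, 2.52], [-1.04, 4.18], [0, 3.07], [-2.55, 2.55]. Speed limits (rad/s): [2.22, 2.22, 2.57, 3.14, 3.14, 3.14].

## Interface

Orientations are given as [roll, pitch, yaw] about the fixed x, y, z axes, in that order (R = Rz(yaw) Ry(pitch) Rx(roll)).
In Python, from cell import manip gives the robot as it stands.
- The arm moves only by the shell command python3 -m inch 'ROWS' [FORCE]. ROWS is a JSON object of lists of equal length, an entry for each row: "grip": the opening, from -1 (shut) to 1 (fully open), so that 0 is half open; "travel": the shift along the world's x, y, z in cm, a list of three; "turn": the turn, a rotation vector about the world's x, y, z in degrees, a list of three. A call has 1 to 10 rows; each row is the pose to reach, as a shift and turn from the pose measured when the call began; what a row does not reach only later rows make up. A row lasts 1/8 s, in which the tool goes at most 62.5 mm and 10.7 degrees, less where a joint would pass 70% of its speed; a pose out of reach is approached as far as the arm can. A call with a gripper value outside its range is refused whole. The fingers move at their own pace and stop on an object; FORCE is the grip in N (left out, the last holds). Time passes only in rows, so rows that repeat a pose let the fingers close. It gives the time, the measured TCP pose, the force and the opening at its end, in the units of the state.
- manip.read_state(): the state, without advancing time (a new reading comes with each control period).
- manip.camera(name): name is "scene" or "side" or "wrist"; returns (picture, depth): 384x512x3 uint8, red, green, blue; 384x512 float32, mm along the optical axis (not along the pixel's ray), 0 where there is no reading.
- manip.calibration(name): a dict with "fx", "fy", "cx", "cy" (pixels), "world_from_camera" (4x4, takes a point from camera to world coordinates). Camera axes: x right, y up, looking along -z (the intrinsics and any distortion apply to the point x, -y, -z); pixel columns grow to the right and rows downward; lengths in mm; the calibration is good to about 2 mm. A picture is of the moment at which its call begins: read the wrist's pose just before it. calibration takes no time and is no camera call; for the wrist camera it gives the pose at the moment of the call.
- manip.sign_off(): hands the job in, once; it reports no verdict.
Trained networks look in the newest picture that a camera, given by its name, has taken for a name from the list of things; names that differ only in an ending like _2 or _b are one class to them, and where a whole thing is asked for, a point or a joint stands for the part that bears it (a point fixed in the world has none). Each returns a list of dicts, best first, with "p" (0 to 1); they miss things now and then, are a little off and sometimes report something else, mostly with a low value. They report only what shows in the picture. A call takes as long as a camera call. They do not tell look-alikes from the thing itself.
- manip.look_for(camera, label): "bbox" ([left, top, right, bottom] in pixels, round what is visible of it).
The state is a dict: "clock": time; "joints": joint angles; "qd": joint speeds; "effort": joint torques, N m; "eef_pos": TCP position; "eef_rot": TCP orientation; "wrist_force": force on the tool from outside, world axes, zero at the start; "moment": the same for the moment, N m; "finger_gap": finger opening in mm.
Only numpy, scipy, OpenCV 4.12 (cv2) and the standard library are available. Lean on these libraries where they do the work, as an engineer would, in place of code of your own. Each camera call takes 0.05 s, during which the arm holds its last target.

## Working session

There is one attempt and no reset: what is moved stays moved. The work goes in short steps, Python scripts to look and compute and a shell command to move; the robot and the scene stay as the last step left them, time stands still between calls to the robot, and variables do not carry over. Pictures are saved under pics/ and viewed, and the job is handed in when it is done.

```bash
ls; mkdir -p pics
cat > h.py <<'E'
import numpy as np, cv2
from cell import manip
def snap(cam,fn):
    s=manip.read_state(); im,d=manip.camera(cam); cal=manip.calibration(cam)
    cv2.imwrite(f'pics/{fn}.png',cv2.cvtColor(im,cv2.COLOR_RGB2BGR)); np.savez(f'pics/{fn}.npz',im=im,d=d,T=np.array(cal['world_from_camera']),K=np.array([cal['fx'],cal['fy'],cal['cx'],cal['cy']]))
    return im,d,cal
def load(fn):
    return np.load(f'pics/{fn}.npz')
def world(z):
    d=z['d'];fx,fy,cx,cy=z['K'];v,u=np.mgrid[:d.shape[0],:d.shape[1]]
    P=np.stack([(u-cx)/fx*d,-(v-cy)/fy*d,-d,np.ones_like(d)],-1)@z['T'].T
    P=P[...,:3];P[d<=0]=np.nan
    return P
E
python3 - <<'E'
from h import *
print(manip.read_state())
for c in ['scene','side','wrist']:
    im,d,cal=snap(c,c+'0'); print(c,cal)
E
```

```text
pics
{'clock': 0.0, 'joints': array([-1.35263411e+00,  3.00467351e-01,  1.52157520e+00,  1.93667779e-05,
        1.32072483e+00, -6.66271438e-02]), 'qd': array([-0.00134582, -0.00015118,  0.00062575, -0.00059616, -0.00127835,
        0.00181707]), 'effort': array([-3.10653217e-03, -5.31805515e+01, -3.52734268e+01,  7.07559125e-02,
        2.44337891e-02, -6.88666114e-05]), 'eef_pos': array([ 154.45523786, -527.58880409,  204.8908833 ]), 'eef_rot': array([-3.14042178e+00, -9.69277321e-05,  2.84784496e-01]), 'wrist_force': array([-0.35407779,  0.37401266, -0.39655912]), 'moment': array([ 0.02018963,  0.00242752, -0.03459996]), 'finger_gap': 94.34579608926201}
scene {'fx': 422.0464040169671, 'fy': 422.0464040169671, 'cx': 259.3056329262029, 'cy': 193.55215314534797, 'world_from_camera': array([[-7.55855533e-01, -3.89198352e-01,  5.26504565e-01,
         1.15251308e+03],
       [ 6.54535409e-01, -4.69190527e-01,  5.92826828e-01,
         6.50063951e+02],
       [ 1.63037295e-02,  7.92707318e-01,  6.09384358e-01,
         8.50133148e+02],
       [ 0.00000000e+00,  0.00000000e+00,  0.00000
[... 280 characters left out ...]
94445682e-01,  6.15761259e-01,
         8.20763501e+02],
       [ 9.45836578e-03,  7.75076580e-01,  6.31796513e-01,
         9.75612630e+02],
       [ 0.00000000e+00,  0.00000000e+00,  0.00000000e+00,
         1.00000000e+00]])}
wrist {'fx': 310.70146302852226, 'fy': 310.70146302852226, 'cx': 256.0327567022328, 'cy': 186.8730171368838, 'world_from_camera': array([[ 2.81093624e-01,  9.24382965e-01,  2.57880802e-01,
         2.30899866e+02],
       [-9.59679531e-01,  2.71105674e-01,  7.42759098e-02,
        -5.05693800e+02],
       [-1.25356276e-03, -2.68361412e-01,  9.63317487e-01,
         3.84744814e+02],
       [ 0.00000000e+00,  0.00000000e+00,  0.00000000e+00,
         1.00000000e+00]])}
```

View pics/scene0.png

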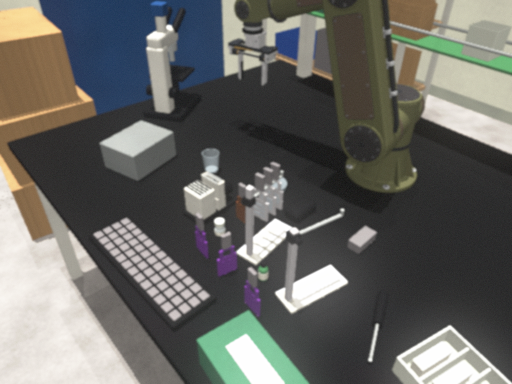

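View pics/side0.png

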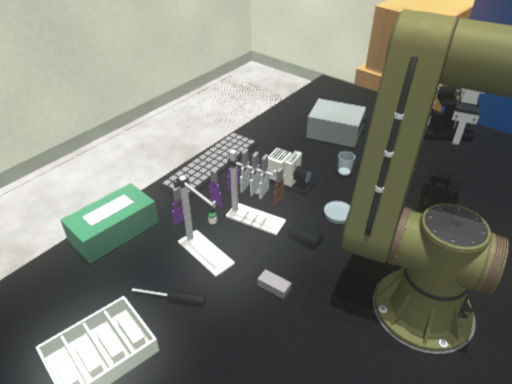

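View pics/wrist0.png

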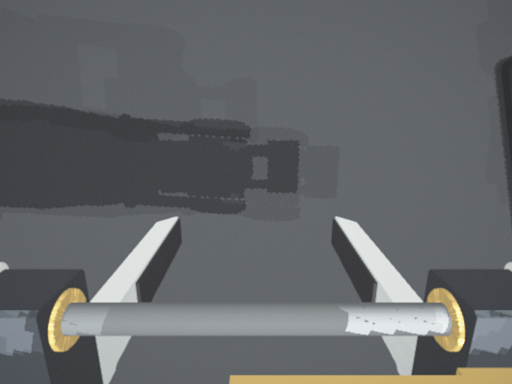

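Run:
```python
from h import *
for c,b in [('scene',(170,140,360,320)),('side',(150,130,350,300))]:
    z=load(c+'0');im=z['im'][b[1]:b[3],b[0]:b[2]]
    cv2.imwrite(f'pics/{c}0c.png',cv2.cvtColor(cv2.resize(im,None,fx=4,fy=3.3 if 0 else 3.3,interpolation=cv2.INTER_CUBIC),cv2.COLOR_RGB2BGR))
for c in ['scene','side']:
    W=world(load(c+'0'))
    for l in ['full_stand','full_tip','spare_stand','lamp','slot_floor','frame_front','frame_middle','frame_rear','frame_front_grip','oil_bottle','beaker','mouse','dish','slide_box','stain_jar']:
        for r in manip.look_for(c,l)[:3]:
            b=np.array(r['bbox']).astype(int); P=W[b[1]:b[3]+1,b[0]:b[2]+1].reshape(-1,3)
            print(c,l,round(r['p'],2),b,np.nanmedian(P,0).round() if len(P) else '')
print(manip.read_state()['clock'])
```

```text
scene full_stand 0.69 [236 171 290 266] [556.  13.  11.]
scene full_stand 0.65 [282 196 318 220] [381. -18.  17.]
scene full_tip 0.82 [238 183 289 264] [560.  17.  11.]
scene spare_stand 0.92 [273 212 348 313] [532. 175.   1.]
scene lamp 0.9 [185 172 239 218] [ 578. -200.   45.]
scene slot_floor 0.7 [181 171 236 223] [ 585. -202.   31.]
scene slot_floor 0.23 [275 212 346 311] [530. 173.   2.]
scene frame_front 0.71 [266 164 281 209] [531.  14. 180.]
scene frame_middle 0.89 [248 270 260 313] [736. 163.  49.]
scene frame_middle 0.72 [215 234 234 274] [703.  26.  24.]
scene frame_middle 0.61 [235 183 242 222] [ 548. -122.   20.]
scene frame_rear 0.56 [255 170 266 221] [587.  15. 177.]
scene frame_rear 0.55 [274 177 288 192] [ 355. -133.   20.]
scene frame_rear 0.28 [274 210 348 314] [530. 175.   1.]
scene frame_front_grip 0.68 [266 163 284 211] [527.  12. 170.]
scene oil_bottle 0.59 [258 257 270 277] [644. 102.  18.]
scene beaker 0.86 [201 151 218 170] [ 465. -383.   45.]
scene beaker 0.68 [253 170 268 222] [587.  13. 171.]
scene beaker 0.44 [267 164 280 209] [531.  15. 180.]
scene mous
[... 841 characters left out ...]
] [548.   1. 157.]
side frame_middle 0.78 [274 170 284 204] [ 543. -108.   44.]
side frame_middle 0.73 [249 150 259 197] [552.   4. 151.]
side frame_middle 0.59 [226 168 238 189] [634.  14.  93.]
side frame_rear 0.58 [238 147 248 192] [586.   9. 141.]
side frame_front_grip 0.79 [257 155 269 201] [526.  -4. 152.]
side oil_bottle 0.57 [209 205 215 223] [643. 109.  35.]
side oil_bottle 0.3 [267 149 314 194] [ 561. -200.   47.]
side beaker 0.87 [339 152 353 178] [ 448. -379.   39.]
side mouse 0.97 [289 219 322 248] [385. -17.  15.]
side dish 0.69 [324 203 348 222] [ 359. -161.   16.]
side slide_box 0.6 [257 269 291 296] [349. 189.  12.]
side slide_box 0.44 [257 154 268 202] [525.  -2. 155.]
1.65
```

View pics/scene0c.png

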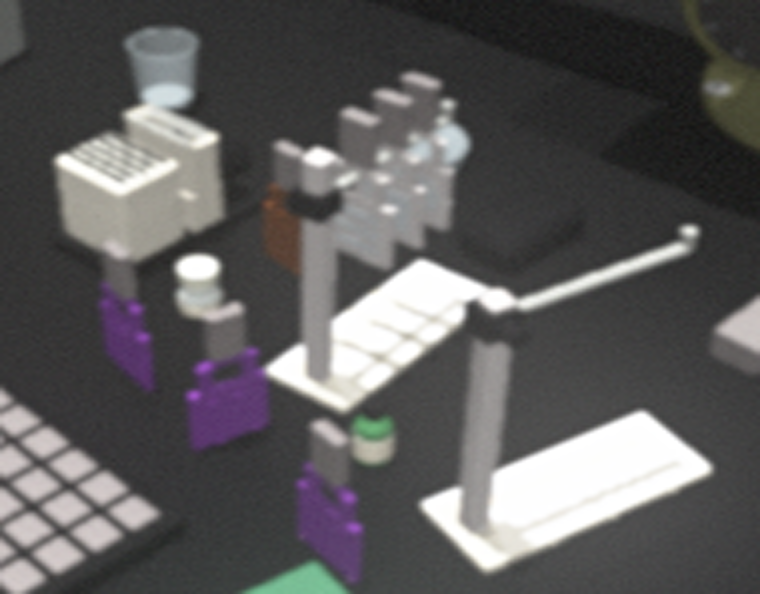

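View pics/side0c.png

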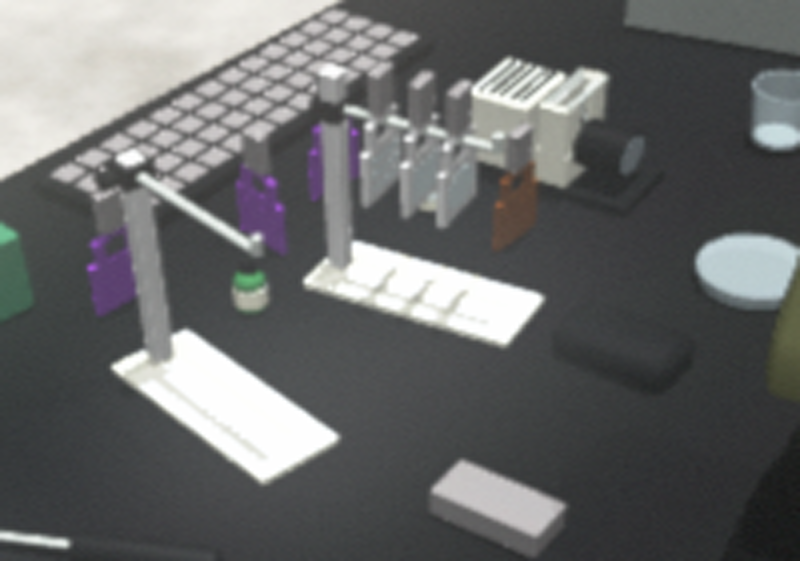

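Run:
```python
from h import *
def near(fn):
    z=load(fn);W=world(z);im=z['im'].astype(float);return W,im
for name,c in [('full',(560,5)),('spare',(540,170))]:
  for cam in ['scene0','side0']:
    W,im=near(cam)
    g=im.min(-1)>110
    m=g&(np.abs(W[...,2]-8)<8)&(np.hypot(W[...,0]-c[0],W[...,1]-c[1])<125)
    P=W[m][:,:2].astype(np.float32)
    # largest component
    n,l,st,ce=cv2.connectedComponentsWithStats(m.astype(np.uint8)); k=1+np.argmax(st[1:,4]); P=W[l==k]
    r=cv2.minAreaRect(P[:,:2].astype(np.float32)); print(name,cam,len(P),np.median(P[:,2]).round(1),r)
    # post
    m=(np.abs(W[...,2]-130)<110)&(W[...,2]>30)&(np.hypot(W[...,0]-c[0],W[...,1]-c[1])<140)
    Q=W[m]
    print('  tall pts',len(Q))
    np.save(f'pics/{name}_{cam}.npy',Q)
    for lo in range(30,260,15):
        s=Q[(Q[:,2]>lo)&(Q[:,2]<=lo+15)]
        if len(s): print('   ',lo,len(s),np.percentile(s[:,:2],[5,50,95],axis=0).round().tolist())
```

```text
full scene0 1070 9.9 ((548.55078125, 2.5378341674804688), (194.8546905517578, 82.13333892822266), 10.952727317810059)
  tall pts 2068
    30 174 [[426.0, -125.0], [633.0, 12.0], [692.0, 110.0]]
    45 176 [[548.0, -123.0], [633.0, -92.0], [691.0, 107.0]]
    60 83 [[545.0, -122.0], [634.0, 28.0], [694.0, 104.0]]
    75 59 [[549.0, -123.0], [632.0, 27.0], [695.0, 32.0]]
    90 50 [[550.0, -115.0], [627.0, 24.0], [635.0, 30.0]]
    105 77 [[539.0, -111.0], [586.0, 21.0], [636.0, 31.0]]
    120 182 [[523.0, -110.0], [585.0, 22.0], [634.0, 38.0]]
    135 182 [[522.0, -103.0], [586.0, 24.0], [634.0, 39.0]]
    150 208 [[523.0, -14.0], [562.0, 22.0], [634.0, 40.0]]
    165 211 [[522.0, -0.0], [557.0, 23.0], [634.0, 38.0]]
    180 85 [[522.0, 8.0], [586.0, 26.0], [640.0, 35.0]]
    195 224 [[503.0, -1.0], [587.0, 19.0], [641.0, 35.0]]
    210 185 [[519.0, -1.0], [590.0, 18.0], [638.0, 31.0]]
    225 172 [[526.0, 2.0], [587.0, 16.0], [634.0, 29.0]]
full side0 928 8.0 ((555.1502075195312, 4.7407684326171875), (187.6414337158203, 84.86708068847656), 10.865191459655762)
  tall pts 1661
    30 1
[... 2049 characters left out ...]
41.0, 104.0], [645.0, 205.0], [652.0, 210.0]]
    75 28 [[642.0, 196.0], [645.0, 207.0], [657.0, 210.0]]
    90 26 [[642.0, 196.0], [645.0, 204.0], [654.0, 211.0]]
    105 30 [[641.0, 194.0], [644.0, 207.0], [657.0, 210.0]]
    120 56 [[546.0, 33.0], [640.0, 196.0], [652.0, 211.0]]
    135 52 [[546.0, 33.0], [643.0, 200.0], [655.0, 210.0]]
    150 48 [[546.0, 33.0], [641.0, 198.0], [654.0, 210.0]]
    165 54 [[519.0, 33.0], [642.0, 196.0], [654.0, 210.0]]
    180 33 [[641.0, 196.0], [644.0, 207.0], [655.0, 210.0]]
    195 27 [[641.0, 196.0], [644.0, 206.0], [655.0, 211.0]]
    210 96 [[527.0, 196.0], [632.0, 215.0], [657.0, 225.0]]
    225 171 [[516.0, 195.0], [640.0, 212.0], [660.0, 225.0]]
```

```bash
python3 -m inch '{"grip":[-1,-1,-1,-1,-1,-1,-1,-1,-1,-1],"travel":[[3,3,4],[8,7,8],[12,11,12.5],[17,15,12.5],[21,19,12.5],[26,22,12.5],[30,26,12.5],[35,30,12.5],[38.5,32.5,12.5],[38.5,32.5,12.5]],"turn":[[0,0,-2],[0,0,-5],[0,0,-5],[0,0,-5],[0,0,-5],[0,0,-5],[0,0,-5],[0,0,-5],[0,0,-5],[0,0,-5]]}' 14
python3 - <<'E'
from h import *
snap('wrist','w_lamp')
E
```

```text
clock: 2.9
eef_pos: [541.2, -200.7, 329.6]
eef_rot: [-3.141, 0.001, 0.201]
wrist_force: [-0.1, 0.0, 0.1]
finger_gap: 0.6
```

View pics/w_lamp.png

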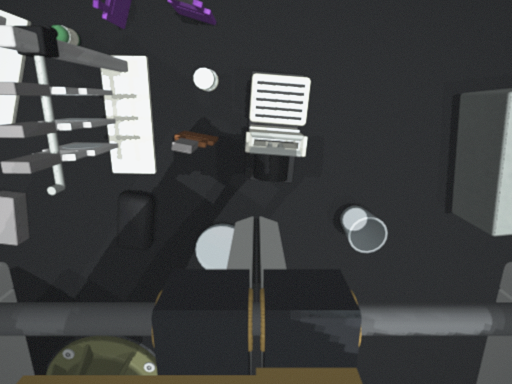

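```bash
python3 -m inch '{"grip":[-1,-1,-1,-1,-1],"travel":[[0,5,0],[0,11,0],[0,16,0],[0,20,0],[0,20,0]],"turn":[[0,0,0],[0,0,0],[0,0,0],[0,0,0],[0,0,0]]}'
python3 - <<'E'
from h import *
snap('wrist','w_full')
E
python3 -m inch '{"grip":[-1,-1,-1,-1,-1],"travel":[[0,5,0],[0,11,0],[0,16,0],[0,20,0],[0,20,0]],"turn":[[0,0,-6],[0,0,-14],[0,0,-20],[0,0,-20],[0,0,-20]]}'
python3 - <<'E'
from h import *
snap('wrist','w_spare')
E
```

```text
clock: 3.58
eef_pos: [539.5, -1.1, 330.3]
eef_rot: [-3.141, 0.0, 0.201]
wrist_force: [0.2, -0.5, -0.6]
finger_gap: 0.5
clock: 4.25
eef_pos: [539.9, 197.8, 329.9]
eef_rot: [3.141, 0.001, -0.148]
wrist_force: [0.1, -0.9, -0.3]
finger_gap: 0.4
```

View pics/w_full.png

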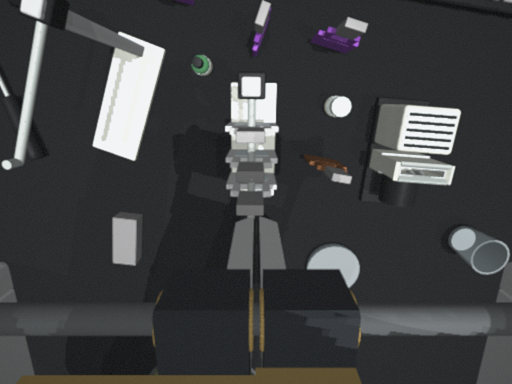

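View pics/w_spare.png

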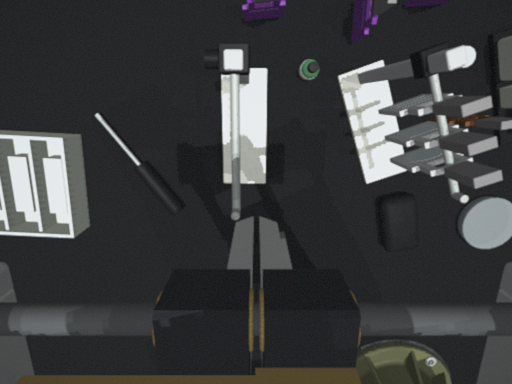

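```bash
python3 - <<'E'
from h import *
def line(P,n=''):
    # robust PCA
    c=np.median(P,0)
    for _ in range(5):
        u,s,v=np.linalg.svd(P-c,full_matrices=False);d=v[0]
        r=np.linalg.norm((P-c)-np.outer((P-c)@d,d),axis=1);P=P[r<max(4,2.5*np.median(r))];c=P.mean(0)
    d=d*np.sign(d[0]);t=(P-c)@d
    print(n,len(P),'c',c.round(1),'yaw',np.degrees(np.arctan2(d[1],d[0])).round(2),'slope',d[2].round(3),'ends',(c+d*t.min()).round(1),(c+d*t.max()).round(1))
z=load('w_spare');W=world(z)
print('spare rod rows')
for r in range(70,222,8):
    row=W[r,222:250]; k=np.nanargmax(row[:,2]); m=row[:,2]>np.nanmax(row[:,2])-4
    print(r,row[m].mean(0).round(1),m.sum(),np.nanmax(row[:,2]).round(1))
sub=W[80:205,222:250].reshape(-1,3);line(sub[(sub[:,2]>150)],'spare rod top')
for fn,box in [('w_spare',(60,190,215,275)),('w_full',(30,165,90,165)),('w_lamp',(50,180,100,160))]:
    z=load(fn);W=world(z);r0,r1,c0,c1=box;S=W[r0:r1,c0:c1].reshape(-1,3);I=z['im'][r0:r1,c0:c1].reshape(-1,3)
    m=(np.abs(S[:,2]-9)<5)&(I.min(1)>90);print(fn,m.sum(),cv2.minAreaRect(S[m][:,:2].astype(np.float32)),np.median(S[m][:,2]))
z=load('w_full');W=world(z)
m=(W[...,2]>190)&(np.hypot(W[...,0]-555,W[...,1]-5)<110);ys,xs=np.where(m)
print(ys.min(),ys.max(),xs.min(),xs.max())
for lo in range(195,265,5):
    q=W[m&(W[...,2]>lo)&(W[...,2]<=lo+5)]
    print(lo,len(q))
E
python3 - <<'E'
import sys;sys.path.insert(0,'.')
import os;os.chdir('.')
from h import *
for fn,b in [('w_full',(190,60,320,215)),('w_lamp',(0,20,190,200)),('w_spare',(350,30,512,210))]:
    z=load(fn);im=z['im'][b[1]:b[3],b[0]:b[2]];cv2.imwrite(f'pics/{fn}_c.png',cv2.cvtColor(cv2.resize(im,None,fx=3.2,fy=3.2,interpolation=cv2.INTER_CUBIC),cv2.COLOR_RGB2BGR))
E
```

```text
spare rod rows
70 [645.  198.4 235.3] 28 237.1
78 [639.6 201.2 227.4] 9 228.8
86 [633.2 202.6 228.3] 6 230.4
94 [626.5 202.5 227.4] 9 228.3
102 [619.9 203.6 227.3] 9 228.2
110 [613.1 204.8 227. ] 9 228.0
118 [606.4 205.9 227.7] 9 228.8
126 [599.4 207.1 227.2] 9 228.3
134 [592.5 208.2 227.4] 9 228.9
142 [585.4 209.4 227.4] 9 228.6
150 [578.1 210.2 227.6] 8 228.4
158 [570.8 211.5 227. ] 8 228.2
166 [563.4 212.7 227.5] 8 228.5
174 [556.  213.9 227.8] 8 228.4
182 [548.3 215.2 227.4] 8 228.6
190 [540.7 217.  227.4] 7 229.3
198 [532.8 217.8 227.4] 8 228.8
206 [524.6 218.2 227.2] 8 228.9
214 [521.1 219.  239.5] 8 240.2
spare rod top 1087 c [584.9 209.2 227.4] yaw -8.95 slope 0.003 ends [525.7 218.5 227.2] [638.1 200.8 227.6]
w_spare 3813 ((579.4989624023438, 210.13482666015625), (70.05811309814453, 178.61717224121094), 81.15040588378906) 10.413233723555777
w_full 5168 ((579.62109375, 209.81539916992188), (70.4875717163086, 180.22145080566406), 81.25252532958984) 10.19960114787537
w_lamp 4803 ((554.09375, 5.283336639404297), (180.26651000976562, 70.52754211425781), 10.72414493560791) 10.522233539751312
71 383 0 511
195 46
200 655
205 176
210 389
215 48
220 92
225 68
230 97
235 227
240 340
245 80
250 896
255 142
260 0
```

View pics/w_full_c.png

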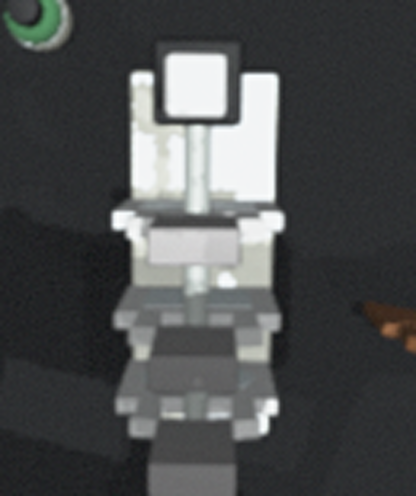

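View pics/w_lamp_c.png

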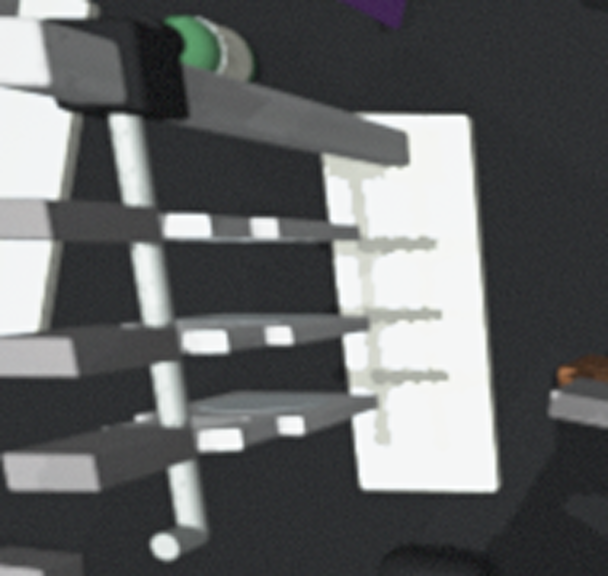

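View pics/w_spare_c.png

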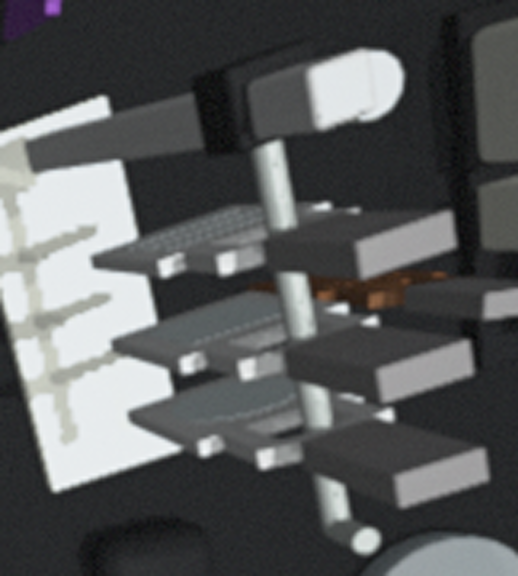

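Run:
```python
from h import *
a=np.radians(10.7);c=np.array([554.1,5.3])
for fn in ['w_full','w_lamp','w_spare']:
    z=load(fn);W=world(z)
    m=(W[...,2]>248)&(W[...,2]<262)&(np.hypot(W[...,0]-550,W[...,1]-5)<75)
    n,l,st,ce=cv2.connectedComponentsWithStats(m.astype(np.uint8))
    for k in range(1,n):
        if st[k,4]<40: continue
        P=W[l==k];r=cv2.minAreaRect(P[:,:2].astype(np.float32));q=np.array(r[0])-c
        print(fn,ce[k].round(),st[k,4],np.median(P[:,2]).round(1),np.round(r[0],1),np.round(r[1],1),round(r[2],1),'local',(q@[np.cos(a),np.sin(a)]).round(1),(q@[-np.sin(a),np.cos(a)]).round(1))
# rod top line w_lamp, w_spare for full
    m=(W[...,2]>201)&(W[...,2]<208)&(np.hypot(W[...,0]-560,W[...,1]-5)<75);P=W[m];q=P[:,:2]-c
    lx=q@[np.cos(a),np.sin(a)];ly=q@[-np.sin(a),np.cos(a)];s=np.abs(ly)<10
    print('rod',s.sum(),np.median(P[s][:,2]),np.polyfit(lx[s],ly[s],1), np.percentile(lx[s],[1,99]))
# lamp
for fn,b in [('w_lamp',(235,60,330,190)),('w_full',(350,80,480,220))]:
    z=load(fn);W=world(z)[b[1]:b[3],b[0]:b[2]]
    m=(W[...,2]>105)&(W[...,2]<118)
    P=W[m];print(fn,m.sum(),np.median(P[:,2]),cv2.minAreaRect(P[:,:2].astype(np.float32)))
    m=(W[...,2]>10)&(W[...,2]<103)
    im=z['im'][b[1]:b[3],b[0]:b[2]];cv2.imwrite(f'pics/{fn}_l.png',cv2.cvtColor(cv2.resize(im,None,fx=5,fy=4.5,interpolation=cv2.INTER_NEAREST),cv2.COLOR_RGB2BGR))
```

```text
w_full [250. 136.] 372 254.3 [588.9  12.6] [ 9.8 23.1] 11.2 local 35.6 0.7
w_full [250. 175.] 362 254.2 [556.3   6.2] [ 9.7 23.8] 10.9 local 2.3 0.4
w_full [249. 208.] 348 254.2 [527.1   0.8] [ 9.9 23.8] 10.5 local -27.4 0.6
rod 443 203.51363166996026 [-0.00043703  0.373329  ] [-54.07409986  64.98316819]
w_lamp [10. 88.] 296 254.5 [588.7   7.4] [10.  16.1] 10.7 local 34.4 -4.4
w_lamp [ 14. 130.] 374 254.6 [555.5   3.6] [ 9.9 21.1] 10.3 local 1.1 -1.9
w_lamp [ 18. 166.] 426 254.4 [5.259e+02 1.000e-01] [10.2 24.7] 11.7 local -28.7 0.1
rod 883 203.93080018938065 [ 0.00691824 -1.14859783] [-60.45550331  64.56305616]
w_spare [474. 106.] 489 254.4 [588.8  12.4] [10.3 25.4] 10.1 local 35.4 0.6
w_spare [480. 145.] 461 254.2 [555.7   6.6] [10.6 24.9] 9.6 local 1.8 1.0
w_spare [485. 178.] 441 254.2 [526.7   1.1] [10.3 24.7] 11.4 local -27.7 0.9
rod 731 203.6288801790946 [1.20969168e-03 1.73076110e+00] [-59.1894502   63.54177409]
w_lamp 942 110.58255524490968 ((601.531982421875, -218.03956604003906), (88.64418029785156, 77.46682739257812), 7.038078308105469)
w_full 845 110.04324901482198 ((571.7318115234375, -221.75494384765625), (26.93214988708496, 78.00384521484375), 7.6028900146484375)
```

View pics/w_lamp_l.png

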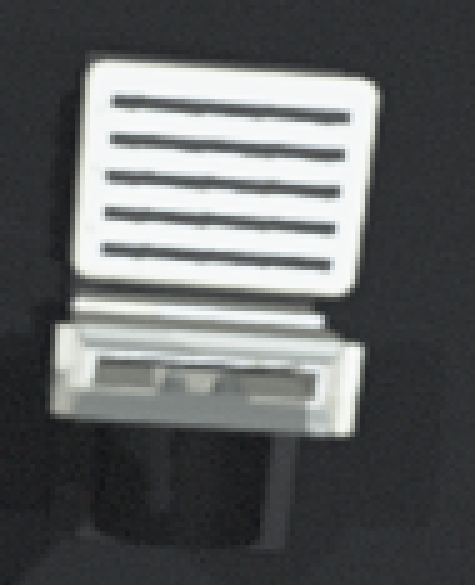

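View pics/w_full_l.png

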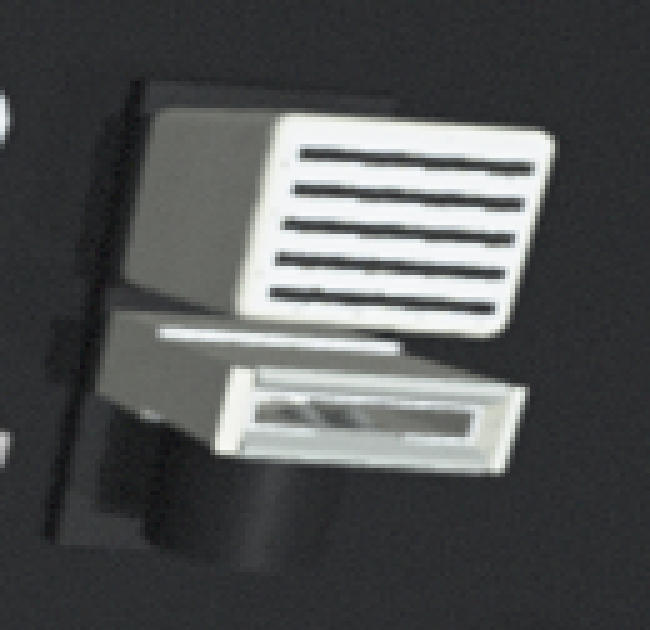

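```bash
python3 -m inch '{"grip":[-1,-1,-1,-1],"travel":[[1,1.8,-4],[1,1.8,-8.5],[1,1.8,-9.5],[1,1.8,-9.5]],"turn":[[0,0,0],[0,0,0],[0,0,0],[0,0,0]]}'
python3 -m inch '{"grip":[-1,-1,-1],"travel":[[0,0,-0.3],[0,0,-0.4],[0,0,-0.5]],"turn":[[0,0,0],[0,0,0],[0,0,0]]}'
```

```text
clock: 4.8
eef_pos: [550.5, 213.3, 236.1]
eef_rot: [3.141, -0.0, -0.15]
wrist_force: [0.3, -0.2, -0.9]
finger_gap: 0.7
clock: 5.18
eef_pos: [550.7, 213.3, 231.6]
eef_rot: [-3.141, -0.001, -0.15]
wrist_force: [0.6, -0.5, -0.4]
finger_gap: 0.6
```

```bash
python3 -m inch '{"grip":[-1,-1,-1],"travel":[[0,0.1,-0.2],[0,0.1,-0.3],[0,0.1,-0.4]],"turn":[[0,0,0],[0,0,0],[0,0,0]]}'; python3 -m inch '{"grip":[-1,-1],"travel":[[0,0,-0.1],[0,0,-0.1]],"turn":[[0,0,0],[0,0,0]]}'
```

```text
clock: 5.55
eef_pos: [550.7, 214.3, 227.6]
eef_rot: [-3.141, -0.001, -0.15]
wrist_force: [-0.0, -0.9, 0.7]
finger_gap: 0.7
clock: 5.8
eef_pos: [550.7, 214.4, 226.8]
eef_rot: [-3.141, -0.001, -0.15]
wrist_force: [-1.4, 0.1, 2.5]
finger_gap: 0.3
```

```bash
python3 -m inch '{"grip":[-1,0,0.5,0.5,0.5,0.5,0.5],"travel":[[0,0,4],[0,-5,7],[-1,-11,7],[-2,-17,7],[-2.4,-21.3,7],[-2.4,-21.3,4.5],[-2.4,-21.3,4.5]],"turn":[[0,0,0],[0,0,6],[0,0,12],[0,0,18],[0,0,19.3],[0,0,19.3],[0,0,19.3]]}'
python3 - <<'E'
from h import *
snap('wrist','w_g1')
E
```

```text
clock: 6.68
eef_pos: [526.1, 1.1, 270.5]
eef_rot: [-3.14, 0.002, 0.186]
wrist_force: [0.5, 0.2, 0.3]
finger_gap: 57.2
```

View pics/w_g1.png

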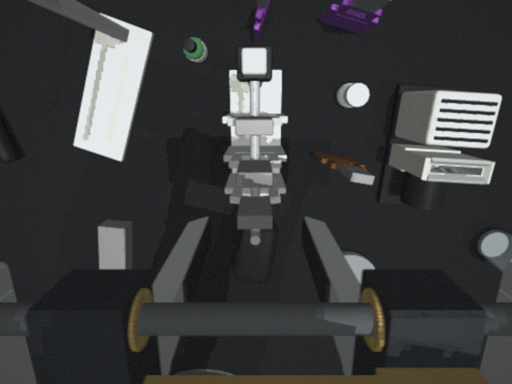

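```bash
python3 -m inch '{"grip":[0.3,0.3,0.3,-1,-1,-1,-1],"travel":[[0,0,-3],[0,0,-5.6],[0,0,-5.7],[0,0,-5.7],[0,0,-5.7],[0,0,-5.7],[0,0,-5.7]],"turn":[[0,0,0],[0,0,0],[0,0,0],[0,0,0],[0,0,0],[0,0,0],[0,0,0]]}' 14
```

```text
clock: 7.6
eef_pos: [526.6, 1.5, 215.1]
eef_rot: [-3.141, -0.001, 0.186]
wrist_force: [-1.9, 4.0, 2.4]
finger_gap: 24.6
```

```bash
python3 -m inch '{"grip":[-1,-1,-1],"travel":[[0,0,0.7],[0,0,1.45],[0,0,1.45]],"turn":[[0,0,0],[0,0,0],[0,0,0]]}'
python3 -m inch '{"grip":[-1,-1,-1,-1],"travel":[[-1,-0.19,0.05],[-2.5,-0.47,0.05],[-4,-0.75,0.05],[-6,-1.13,0.05]],"turn":[[0,0,0],[0,0,0],[0,0,0],[0,0,0]]}'
```

```text
clock: 7.98
eef_pos: [526.9, 1.5, 230.4]
eef_rot: [-3.141, -0.002, 0.186]
wrist_force: [-0.2, 0.1, -1.8]
finger_gap: 24.2
clock: 8.48
eef_pos: [465.8, -10.0, 230.7]
eef_rot: [-3.141, -0.001, 0.187]
wrist_force: [-0.4, 0.2, -0.5]
finger_gap: 23.6
```

```bash
python3 -m inch '{"grip":[-1,-1,-1,-1,-1,-1,-1],"travel":[[0,4,1],[0,9,2],[0,14,2.3],[0.5,19,2.3],[1.5,22,2.3],[2,23.4,2.3],[2,23.4,2.3]],"turn":[[0,0,-4],[0,0,-9],[0,0,-14],[0,0,-18],[0,0,-19.6],[0,0,-19.6],[0,0,-19.6]]}'
python3 - <<'E'
from h import *
for c in ['wrist','scene','side']: snap(c,c+'_a1')
for c,b in [('scene',(270,180,380,290)),('side',(160,150,270,260))]:
    z=load(c+'_a1');im=z['im'][b[1]:b[3],b[0]:b[2]];cv2.imwrite(f'pics/{c}_a1c.png',cv2.cvtColor(cv2.resize(im,None,fx=5,fy=5,interpolation=cv2.INTER_CUBIC),cv2.COLOR_RGB2BGR))
E
```

```text
clock: 9.35
eef_pos: [485.7, 223.8, 253.4]
eef_rot: [3.142, -0.001, -0.154]
wrist_force: [0.2, -0.7, -0.4]
finger_gap: 24.3
```

View pics/wrist_a1.png

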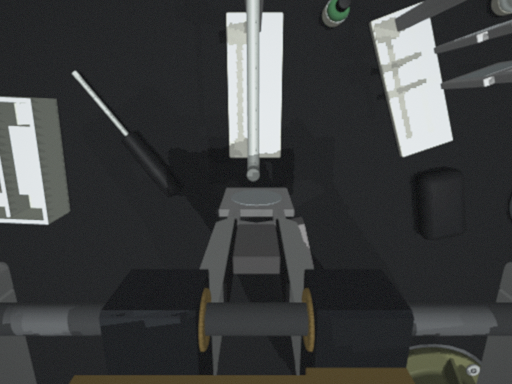

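View pics/scene_a1c.png

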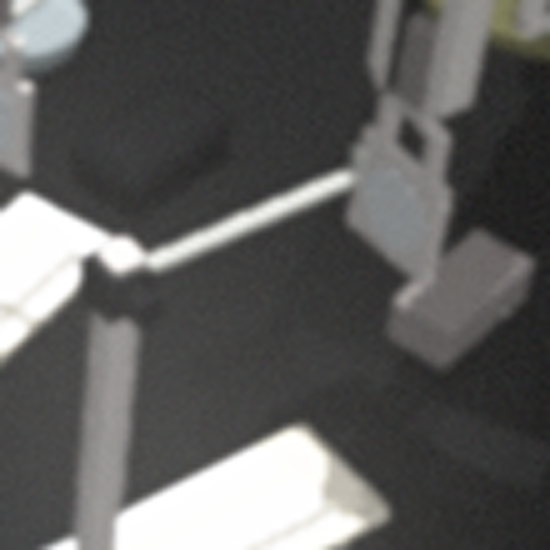

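View pics/side_a1c.png

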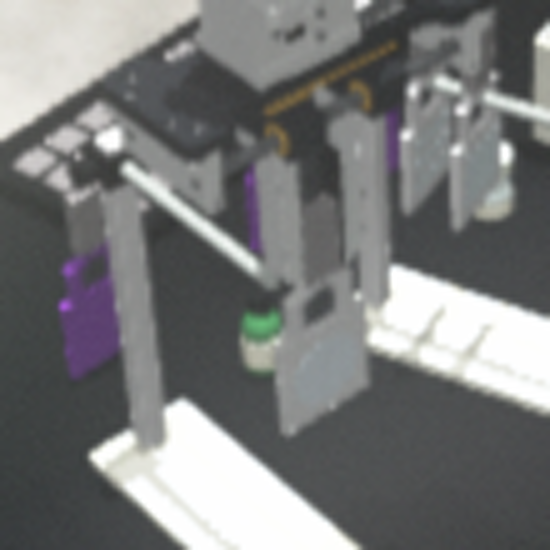

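Run:
```python
from h import *
W=world(load('wrist_a1'))
for r in range(186,276,4): print(r,W[r,255].round(1),W[r,235].round(1))
for r in (168,172,176,180): print(r,W[r,246:262,2].round(0), W[r,253].round(1))
```

```text
186 [447.1 231.4   1.4] [450.9 260.1  -1. ]
190 [488.7 224.2 168.6] [491.3 241.7 168.1]
194 [489.1 224.  182. ] [491.6 240.8 181.8]
198 [488.6 224.1 191.7] [491.4 240.1 192.5]
202 [488.8 224.  202.7] [491.  239.5 201.9]
206 [488.6 224.  211.7] [490.7 238.9 211.1]
210 [487.2 224.2 216.7] [490.3 238.5 219.1]
214 [484.  224.7 216.4] [490.4 237.9 227.9]
218 [397.7 239.1  -0.6] [490.7 237.3 236.5]
222 [488.  224.  242.2] [496.6 234.7 259.2]
226 [490.7 223.5 255.6] [497.  234.1 266.6]
230 [489.8 223.6 259.6] [496.7 233.9 271.7]
234 [490.2 223.5 266.4] [495.5 233.9 274.4]
238 [490.3 223.5 272. ] [493.7 234.1 275.7]
242 [490.3 223.5 277.3] [490.7 234.7 274.4]
246 [490.  223.5 281.5] [491.5 234.1 281.1]
250 [489.6 223.5 285.3] [491.4 233.9 285.6]
254 [489.7 223.5 289.9] [491.6 233.5 290.5]
258 [489.  223.6 292.8] [491.1 233.3 293.8]
262 [487.2 223.9 293.5] [488.6 233.8 293.2]
266 [484.9 224.3 293.3] [486.5 234.2 293.4]
270 [482.1 224.7 292.3] [484.1 234.6 293. ]
274 [304.8 253.8  -0.7] [309.7 284.8  -0.5]
168 [  0.   1. 229. 234. 236. 238. 239. 239. 238. 238. 237. 234. 232. 225.
   1.   1.] [523.5 219.7 239.3]
172 [  2.   1. 239. 239. 239. 238. 239. 239. 238. 239. 239. 239. 240. 237.
   1.   1.] [520.8 220.1 239.1]
176 [  1.   2. 240. 239. 239. 240. 240. 240. 239. 239. 240. 239. 239.   2.
  -0.   1.] [518.4 220.5 239.6]
180 [  0.   2.   0.   0.   0.  -1. 238. 239. 239.   0.  -0.   0.   1.   0.
  -0.  -1.] [515.7 220.9 239.4]
```

```bash
python3 -m inch '{"grip":[-1,-1,-1,-1],"travel":[[1,-0.08,0.05],[2.5,-0.31,0.05],[4,-0.55,0.05],[5.5,-0.78,0.05]],"turn":[[0,0,0],[0,0,0],[0,0,0],[0,0,0]]}'
python3 -m inch '{"grip":[-1,-1,-1,-1],"travel":[[2,-0.31,0],[4,-0.63,0],[6,-0.95,0],[6.2,-0.98,0]],"turn":[[0,0,0],[0,0,0],[0,0,0],[0,0,0]]}'
```

```text
clock: 10.0
eef_pos: [542.1, 214.5, 254.1]
eef_rot: [-3.141, -0.001, -0.157]
wrist_force: [-0.7, -0.4, -0.2]
finger_gap: 23.5
clock: 10.5
eef_pos: [605.2, 203.9, 253.1]
eef_rot: [3.141, -0.001, -0.158]
wrist_force: [-0.9, -0.1, -1.6]
finger_gap: 24.1
```

```bash
python3 -m inch '{"grip":[-1,-1,-1],"travel":[[0,0,-0.7],[0,0,-1.35],[0,0,-1.4]],"turn":[[0,0,0],[0,0,0],[0,0,0]]}'
python3 -m inch '{"grip":[-1,-1],"travel":[[0,0,-0.1],[0,0,-0.1]],"turn":[[0,0,0],[0,0,0]]}'
```

```text
clock: 10.88
eef_pos: [604.9, 203.9, 239.1]
eef_rot: [3.141, -0.001, -0.158]
wrist_force: [-0.3, -0.8, 2.5]
finger_gap: 24.0
clock: 11.12
eef_pos: [604.9, 204.0, 238.6]
eef_rot: [3.142, -0.001, -0.158]
wrist_force: [-0.6, 0.2, 2.2]
finger_gap: 23.8
```

```bash
python3 -m inch '{"grip":[0,0,0,0,0,0],"travel":[[0,0,0],[0,0,0],[0,0,0],[0,0,1.5],[0,0,4],[0,0,6.5]],"turn":[[0,0,0],[0,0,0],[0,0,0],[0,0,0],[0,0,0],[0,0,0]]}'
python3 - <<'E'
from h import *
snap('wrist','w_r1');snap('side','s_r1')
z=load('s_r1');im=z['im'][140:260,150:290];cv2.imwrite('pics/s_r1c.png',cv2.cvtColor(cv2.resize(im,None,fx=5,fy=5,interpolation=cv2.INTER_CUBIC),cv2.COLOR_RGB2BGR))
E
```

```text
clock: 11.88
eef_pos: [604.9, 204.0, 305.4]
eef_rot: [-3.141, -0.002, -0.158]
wrist_force: [-0.0, -0.2, -0.3]
finger_gap: 47.0
```

View pics/w_r1.png

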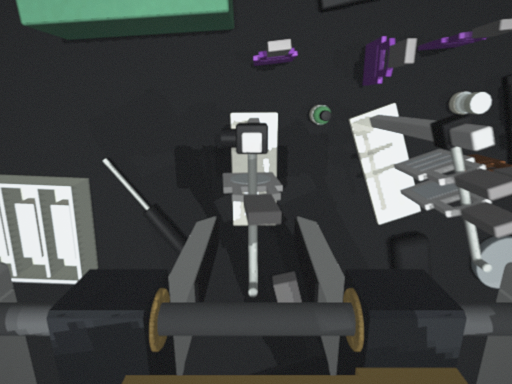

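View pics/s_r1c.png

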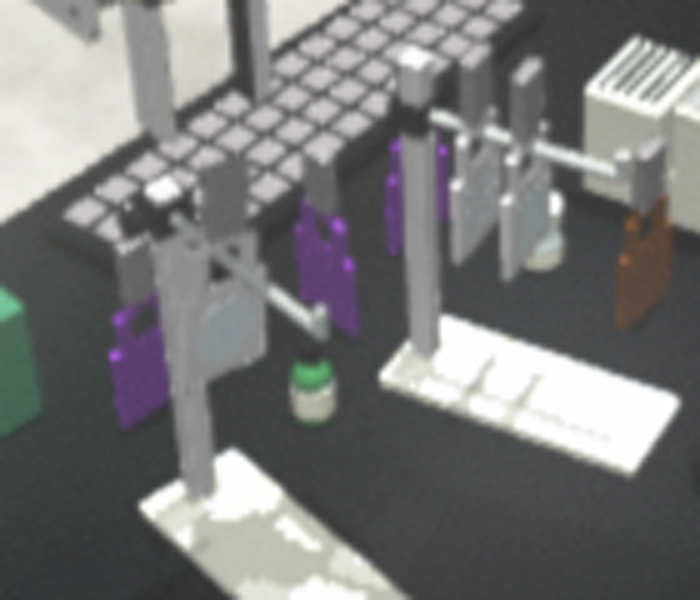

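```bash
python3 -m inch '{"grip":[0,0,0,0,0,0],"travel":[[-0.5,-5,0],[-2,-11,0],[-4,-17,-1],[-4.9,-19.7,-3],[-4.9,-19.7,-3.3],[-4.9,-19.7,-3.3]],"turn":[[0,0,6],[0,0,13],[0,0,19.6],[0,0,19.6],[0,0,19.6],[0,0,19.6]]}'
python3 - <<'E'
from h import *
snap('wrist','w_g2')
W=world(load('w_g2'))
m=(W[...,2]>240)&(W[...,2]<285)&((np.hypot(W[...,0]-575,W[...,1]-5)<65)|(np.hypot(W[...,0]-600,W[...,1]-200)<50))
n,l,st,ce=cv2.connectedComponentsWithStats(m.astype(np.uint8))
for k in range(1,n):
    if st[k,4]<60: continue
    P=W[l==k];P=P[P[:,2]>np.percentile(P[:,2],90)-4];r=cv2.minAreaRect(P[:,:2].astype(np.float32));print(ce[k].round(),st[k,4],np.median(P[:,2]).round(1),np.round(r[0],1),np.round(r[1],1),round(r[2],1))
E
```

```text
clock: 12.72
eef_pos: [556.8, 7.9, 274.4]
eef_rot: [-3.139, -0.006, 0.185]
wrist_force: [-0.1, 0.3, 0.3]
finger_gap: 46.6
[256. 112.] 419 240.8 [628.2  21.6] [15.  14.9] 10.6
[256. 173.] 648 254.8 [588.9  14.2] [ 9.9 24. ] 10.8
[256. 219.] 684 254.6 [556.   8.] [10.3 23.5] 11.4
[213. 225.] 137 282.9 [556.7  33.8] [20.7  8.7] 43.6
[300. 225.] 136 283.1 [566.5 -16.4] [ 8.8 20.5] 66.7
```

View pics/w_g2.png

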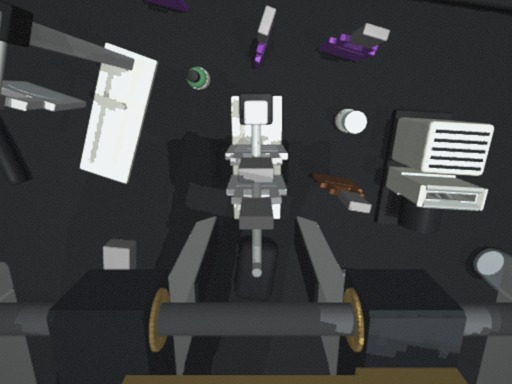

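```bash
python3 -m inch '{"grip":[0,0,0,-1,-1,-1],"travel":[[0,0,-3],[0,0,-5.8],[0,0,-5.95],[0,0,-5.95],[0,0,-5.95],[0,0,-5.95]],"turn":[[0,0,0],[0,0,0],[0,0,0],[0,0,0],[0,0,0],[0,0,0]]}' 14
python3 -m inch '{"grip":[-1,-1,-1],"travel":[[0,0,0.7],[0,0,1.48],[0,0,1.48]],"turn":[[0,0,0],[0,0,0],[0,0,0]]}'
```

```text
clock: 13.52
eef_pos: [557.3, 8.3, 216.1]
eef_rot: [-3.14, -0.008, 0.185]
wrist_force: [0.5, -0.0, 2.9]
finger_gap: 24.0
clock: 13.9
eef_pos: [557.5, 8.2, 231.7]
eef_rot: [-3.14, -0.01, 0.185]
wrist_force: [-0.8, -1.0, -1.8]
finger_gap: 24.1
```

```bash
python3 -m inch '{"grip":[-1,-1,-1,-1,-1,-1],"travel":[[-1.5,-0.28,-0.05],[-3.5,-0.66,-0.05],[-5,-0.94,-0.05],[-6.5,-1.22,-0.05],[-8,-1.5,-0.05],[-9,-1.69,-0.05]],"turn":[[0,0,0],[0,0,0],[0,0,0],[0,0,0],[0,0,0],[0,0,0]]}'
python3 -m inch '{"grip":[-1,-1,-1,-1,-1,-1,-1],"travel":[[0,4,1],[0,9,2],[0,14,2.4],[0.5,19,2.4],[1.5,22,2.4],[2,23.4,2.4],[2,23.4,2.4]],"turn":[[0,0,-4],[0,0,-9],[0,0,-14],[0,0,-18],[0,0,-19.6],[0,0,-19.6],[0,0,-19.6]]}'
python3 - <<'E'
from h import *
snap('wrist','wrist_a2');W=world(load('wrist_a2'))
for r in range(206,276,4): print(r,W[r,255].round(1),W[r,235].round(1))
for r in range(160,190,4): print(r,W[r,246:262,2].round(0), W[r,253].round(1))
E
```

```text
clock: 14.65
eef_pos: [467.0, -8.8, 231.2]
eef_rot: [-3.14, -0.01, 0.185]
wrist_force: [0.4, 0.1, -1.3]
finger_gap: 24.3
clock: 15.52
eef_pos: [487.1, 225.2, 254.9]
eef_rot: [-3.14, -0.009, -0.156]
wrist_force: [-0.0, -0.4, -2.1]
finger_gap: 23.5
206 [488.1 225.7 206.5] [490.3 241.1 206. ]
210 [488.2 225.6 216.2] [490.6 240.3 216.4]
214 [485.4 226.  217.3] [490.2 239.8 224.4]
218 [401.3 240.5   0.6] [490.8 239.  234.4]
222 [ 3.947e+02  2.416e+02 -3.000e-01] [498.1 235.9 261.3]
226 [490.  225.1 252. ] [498.  235.5 267.5]
230 [490.3 225.  259.3] [498.  235.1 273.6]
234 [490.  225.1 264.5] [497.  235.1 276.7]
238 [490.1 225.  270.4] [494.3 235.6 276. ]
242 [489.9 225.  275.5] [492.2 235.9 276.7]
246 [490.4 224.9 281.5] [490.8 236.  278.8]
250 [489.9 225.  285.2] [491.1 235.6 284.4]
254 [490.2 224.9 290.3] [491.3 235.2 289.4]
258 [489.2 225.  292.8] [491.4 234.9 293.9]
262 [487.  225.4 292.7] [489.  235.3 293.6]
266 [485.3 225.7 293.7] [487.4 235.5 294.7]
270 [483.3 226.  294.1] [484.3 236.2 293.1]
274 [309.2 255.1   1. ] [482.  236.6 293.1]
160 [  0.   1.   0.   1. 225. 226. 227. 227. 228. 227. 228. 227. 228. 228.
 226. 224.] [527.6 220.7 227.3]
164 [  1.  -0.  -1.   0. 224. 226. 227. 228. 227. 227. 227. 228. 227. 227.
 227. 226.] [525.  221.1 228. ]
168 [  2.   1.   0.   1. 225. 228. 232. 233. 234. 235. 234. 234. 234. 231.
 227. 224.] [523.3 221.3 233.1]
172 [  0.   0.   0.   1. 236. 238. 239. 240. 240. 239. 240. 239. 238. 238.
 239. 237.] [522.  221.4 239.8]
176 [ -1.   1.  -1.  -0. 238. 239. 239. 239. 240. 239. 239. 239. 241. 238.
 239. 239.] [519.2 221.9 238.9]
180 [  0.   0.   0.  -1.  -0.  -1. 238. 238. 239. 239. 239. 240. 238. 239.
   2.   1.] [516.5 222.3 238.4]
184 [ 1.  0. -0.  0.  0.  1.  1.  2.  0.  2. -1.  1.  2.  1.  0.  1.] [453.9 235.1   2.4]
188 [ 1.  2.  0. -1. -0.  1. -0.  0.  2.  1.  1.  1. -1. -1. -0. -1.] [4.474e+02 2.362e+02 3.000e-01]
```

View pics/wrist_a2.png

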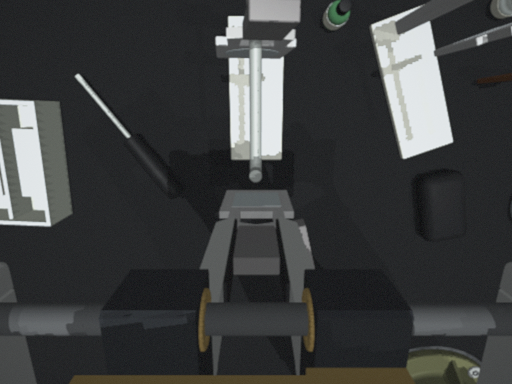

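```bash
python3 -m inch '{"grip":[-1,-1,-1,-1,-1],"travel":[[1,-0.08,0],[2.5,-0.31,0],[4,-0.55,0],[5.5,-0.78,0],[7.4,-1.08,0]],"turn":[[0,0,0],[0,0,0],[0,0,0],[0,0,0],[0,0,0]]}'
python3 -m inch '{"grip":[-1,-1,-1],"travel":[[0,0,-0.7],[0,0,-1.35],[0,0,-1.5]],"turn":[[0,0,0],[0,0,0],[0,0,0]]}'
```

```text
clock: 16.2
eef_pos: [562.3, 212.9, 255.0]
eef_rot: [-3.14, -0.009, -0.157]
wrist_force: [-0.2, -0.2, -0.9]
finger_gap: 24.2
clock: 16.58
eef_pos: [561.8, 212.8, 239.5]
eef_rot: [-3.141, -0.009, -0.157]
wrist_force: [-0.4, -0.4, 0.2]
finger_gap: 24.1
```

```bash
python3 -m inch '{"grip":[-1,-1,0,0,0,0,0,0],"travel":[[0,0,-0.06],[0,0,-0.06],[0,0,-0.06],[0,0,-0.06],[0,0,-0.06],[0,0,1.5],[0,0,4],[0,0,6.5]],"turn":[[0,0,0],[0,0,0],[0,0,0],[0,0,0],[0,0,0],[0,0,0],[0,0,0],[0,0,0]]}'
python3 - <<'E'
from h import *
snap('wrist','w_r2');snap('side','s_r2')
z=load('s_r2');im=z['im'][140:260,150:290];cv2.imwrite('pics/s_r2c.png',cv2.cvtColor(cv2.resize(im,None,fx=5,fy=5,interpolation=cv2.INTER_CUBIC),cv2.COLOR_RGB2BGR))
E
```

```text
clock: 17.58
eef_pos: [561.9, 212.9, 306.5]
eef_rot: [-3.14, -0.01, -0.157]
wrist_force: [0.6, 0.3, -0.2]
finger_gap: 47.1
```

View pics/w_r2.png

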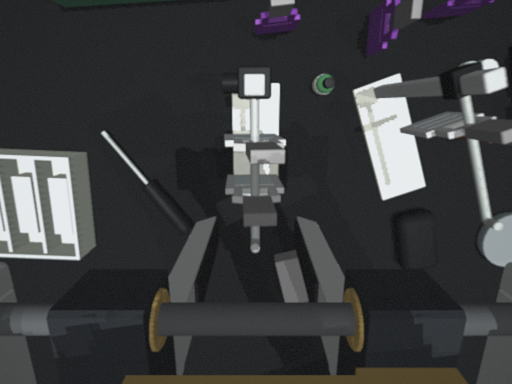

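View pics/s_r2c.png

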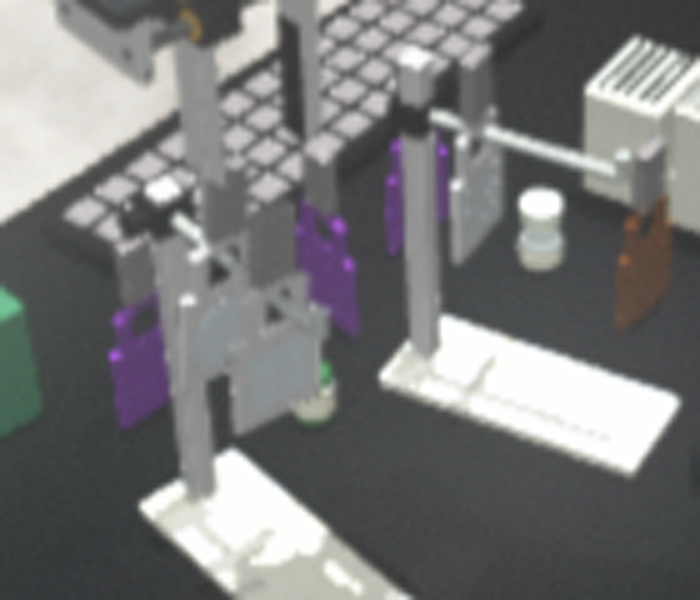

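```bash
python3 -m inch '{"grip":[0,0,0,0,0,0],"travel":[[0.5,-5,0],[1.5,-11,0],[2.5,-17,-1],[2.8,-19.9,-3],[2.8,-19.9,-3.2],[2.8,-19.9,-3.2]],"turn":[[0,0,6],[0,0.3,13],[0,0.5,19.6],[0,0.5,19.6],[0,0.5,19.6],[0,0.5,19.6]]}'
python3 - <<'E'
from h import *
snap('wrist','w_g3')
W=world(load('w_g3'))
m=(W[...,2]>240)&(W[...,2]<300)&((np.hypot(W[...,0]-575,W[...,1]-5)<65)|(np.hypot(W[...,0]-580,W[...,1]-200)<60))
n,l,st,ce=cv2.connectedComponentsWithStats(m.astype(np.uint8))
for k in range(1,n):
    if st[k,4]<60: continue
    P=W[l==k];P=P[P[:,2]>np.percentile(P[:,2],90)-4];r=cv2.minAreaRect(P[:,:2].astype(np.float32));print(ce[k].round(),st[k,4],np.median(P[:,2]).round(1),np.round(r[0],1),np.round(r[1],1),round(r[2],1))
z=load('w_g3');b=(360,80,512,230);im=z['im'][b[1]:b[3],b[0]:b[2]];cv2.imwrite('pics/w_g3l.png',cv2.cvtColor(cv2.resize(im,None,fx=4,fy=4,interpolation=cv2.INTER_NEAREST),cv2.COLOR_RGB2BGR))
E
```

```text
clock: 18.42
eef_pos: [590.5, 14.8, 276.4]
eef_rot: [-3.138, -0.005, 0.185]
wrist_force: [0.1, -0.1, 1.0]
finger_gap: 47.0
[  6. 152.] 250 251.5 [602.8 190. ] [10.3  3.8] 4.5
[257. 161.] 364 240.8 [628.   21.9] [15.2 14.8] 11.2
[257. 219.] 676 254.7 [588.9  14.2] [10.2 23.9] 10.4
[210. 229.] 415 297.7 [590.5  40.9] [20.8  9. ] 45.7
[303. 229.] 420 296.8 [599.7  -9.7] [ 9.2 21.3] 67.2
```

View pics/w_g3.png

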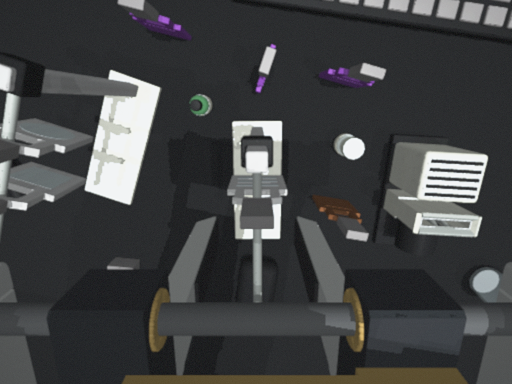

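```bash
python3 -m inch '{"grip":[0,0,0,-1,-1,-1],"travel":[[-0.1,-0.04,-3],[-0.1,-0.04,-5.9],[-0.1,-0.04,-6.15],[-0.1,-0.04,-6.15],[-0.1,-0.04,-6.15],[-0.1,-0.04,-6.15]],"turn":[[0,0.3,0],[0,0.3,0],[0,0.3,0],[0,0.3,0],[0,0.3,0],[0,0.3,0]]}' 15
python3 -m inch '{"grip":[-1,-1,-1],"travel":[[0,0,0.7],[0,0,1.48],[0,0,1.48]],"turn":[[0,0,0],[0,0,0],[0,0,0]]}'
```

```text
clock: 19.23
eef_pos: [590.0, 14.7, 216.3]
eef_rot: [-3.138, -0.002, 0.186]
wrist_force: [0.1, -0.5, 4.1]
finger_gap: 24.1
clock: 19.6
eef_pos: [590.2, 14.7, 232.1]
eef_rot: [-3.138, -0.003, 0.186]
wrist_force: [0.9, -0.5, -1.1]
finger_gap: 23.7
```

```bash
python3 -m inch '{"grip":[-1,-1,-1,-1,-1,-1,-1],"travel":[[-1.5,-0.28,-0.05],[-3.5,-0.66,-0.05],[-5.5,-1.04,-0.05],[-7.5,-1.41,-0.05],[-9.5,-1.79,-0.05],[-11.5,-2.17,-0.05],[-12.5,-2.36,-0.05]],"turn":[[0,0,0],[0,0,0],[0,0,0],[0,0,0],[0,0,0],[0,0,0],[0,0,0]]}'
python3 -m inch '{"grip":[-1,-1,-1,-1,-1,-1],"travel":[[0,-2,3],[0,-6,4.5],[0.5,-11,5],[2,-16,5],[4,-20,5],[4,-20,5]],"turn":[[0,0,-1],[0,0,-2],[0,0,-3],[0,0,-3],[0,0,-3],[0,0,-3]]}'
python3 - <<'E'
from h import *
snap('wrist','w_l2')
E
```

```text
clock: 20.48
eef_pos: [464.6, -9.0, 231.7]
eef_rot: [-3.138, -0.004, 0.186]
wrist_force: [0.9, -0.2, -0.4]
finger_gap: 23.8
clock: 21.22
eef_pos: [505.0, -211.1, 280.5]
eef_rot: [-3.137, -0.002, 0.131]
wrist_force: [-0.0, 1.2, -1.4]
finger_gap: 23.8
```

View pics/w_l2.png

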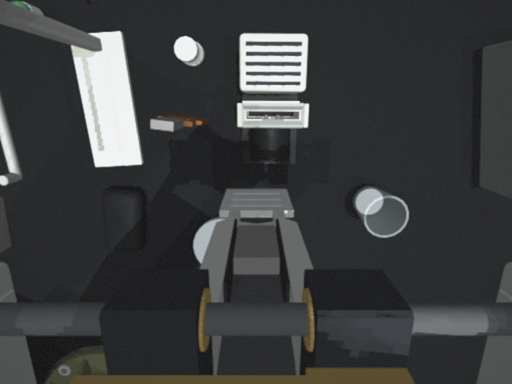

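Run:
```python
from h import *
z=load('w_l2');W=world(z);b=(225,85,325,140)
S=W[b[1]:b[3],b[0]:b[2]]
m=(S[...,2]>107)&(S[...,2]<116)
n,l,st,ce=cv2.connectedComponentsWithStats(m.astype(np.uint8))
for k in range(1,n):
    if st[k,4]>25:
        P=S[l==k];print(ce[k].round()+[b[0],b[1]],st[k],np.median(P[:,2]).round(1),cv2.minAreaRect(P[:,:2].astype(np.float32)))
im=z['im'][b[1]:b[3],b[0]:b[2]];cv2.imwrite('pics/w_l2c.png',cv2.cvtColor(cv2.resize(im,None,fx=8,fy=8,interpolation=cv2.INTER_CUBIC),cv2.COLOR_RGB2BGR))
for r in range(96,134,2): print(r,[tuple(W[r,c].round(0).astype(int)) for c in (242,258,272,286,304)])
for r in range(190,276,8): print(r,W[r,257].round(1),W[r,235].round(1))
```

```text
[273. 114.] [  13   17   71   25 1130] 110.9 ((571.79052734375, -218.93446350097656), (25.728740692138672, 77.7630615234375), 7.513996124267578)
96 [(np.int64(587), np.int64(-178), np.int64(13)), (np.int64(590), np.int64(-200), np.int64(13)), (np.int64(593), np.int64(-219), np.int64(12)), (np.int64(595), np.int64(-238), np.int64(12)), (np.int64(599), np.int64(-264), np.int64(1))]
98 [(np.int64(584), np.int64(-178), np.int64(13)), (np.int64(587), np.int64(-200), np.int64(14)), (np.int64(590), np.int64(-219), np.int64(12)), (np.int64(593), np.int64(-239), np.int64(12)), (np.int64(596), np.int64(-265), np.int64(0))]
100 [(np.int64(582), np.int64(-179), np.int64(14)), (np.int64(585), np.int64(-200), np.int64(11)), (np.int64(587), np.int64(-220), np.int64(13)), (np.int64(590), np.int64(-239), np.int64(13)), (np.int64(593), np.int64(-266), np.int64(-1))]
102 [(np.int64(579), np.int64(-179), np.int64(12)), (np.int64(582), np.int64(-201), np.int64(111)), (np.int64(585), np.int64(-218), np.int64(53)), (np.int64(587), np.int64(-236), np.int64(52)), (np.int64(591), np.int64(-266), np.int64(1))]
[... 3485 characters left out ...]
06), np.int64(70)), (np.int64(549), np.int64(-222), np.int64(77)), (np.int64(551), np.int64(-240), np.int64(69)), (np.int64(549), np.int64(-273), np.int64(2))]
190 [ 506.4 -209.9  190.7] [ 503.9 -190.2  191.3]
198 [ 506.8 -209.9  216. ] [ 504.  -191.9  215.1]
206 [nan nan nan] [ 503.9 -193.3  234.5]
214 [ 502.5 -210.5  242.3] [ 504.1 -194.5  252.3]
222 [ 400.2 -223.7    1.3] [ 512.5 -196.1  287.6]
230 [ 508.  -209.9  285. ] [ 512.5 -196.9  299.5]
238 [ 508.4 -209.9  297.3] [ 508.5 -197.5  301.1]
246 [ 508.1 -209.9  306.8] [ 505.9 -198.1  305.8]
254 [ 507.8 -210.   315.4] [ 506.6 -198.7  316.1]
262 [ 505.5 -210.3  319.5] [ 504.  -199.3  319.5]
270 [ 500.2 -211.   318.1] [ 499.5 -199.8  319.5]
```

View pics/w_l2c.png

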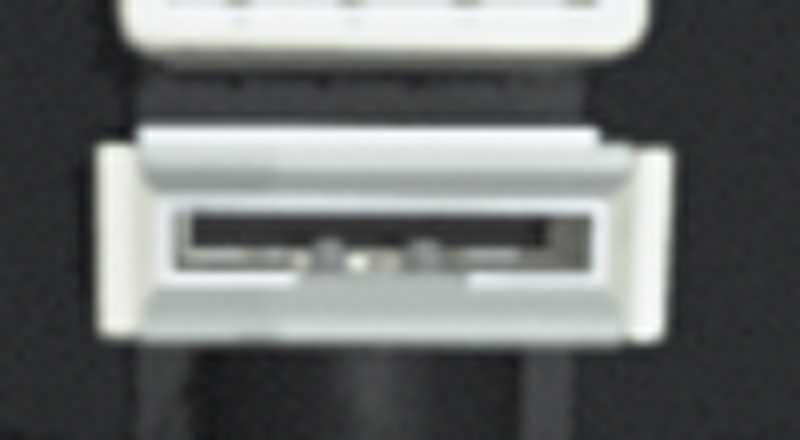

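```bash
python3 -m inch '{"grip":[-1,-1,-1,-1],"travel":[[1.9,-0.6,-2.8],[3.8,-1.2,-5.5],[3.8,-1.2,-5.7],[3.8,-1.2,-5.7]],"turn":[[0,0,0],[0,0,0],[0,0,0],[0,0,0]]}'
python3 - <<'E'
from h import *
snap('wrist','w_l3');snap('scene','sc_l3');snap('side','sd_l3')
im=load('w_l3')['im'][90:280,180:340];cv2.imwrite('pics/w_l3c.png',cv2.cvtColor(cv2.resize(im,None,fx=4,fy=3,interpolation=cv2.INTER_CUBIC),cv2.COLOR_RGB2BGR))
E
```

```text
clock: 21.78
eef_pos: [542.5, -221.1, 224.9]
eef_rot: [-3.138, -0.003, 0.133]
wrist_force: [0.2, 0.2, -1.6]
finger_gap: 24.0
```

View pics/w_l3c.png

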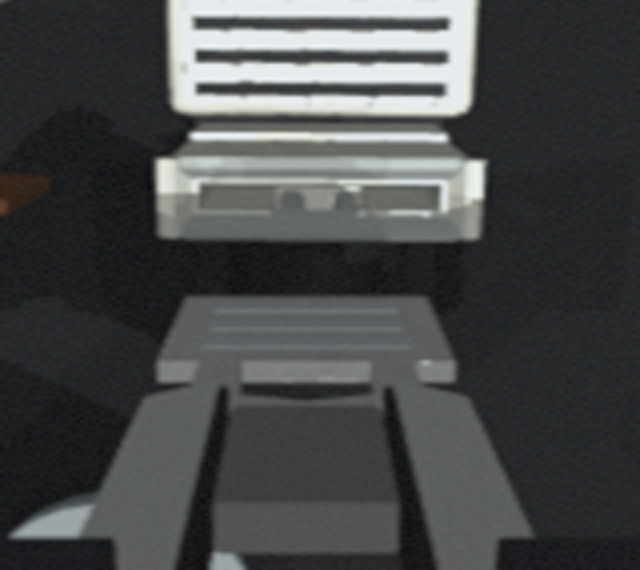

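Run:
```python
from h import *
z=load('w_l3');W=world(z);a=0.133
ax=np.array([np.cos(a),np.sin(a)]);ay=np.array([-np.sin(a),np.cos(a)])
c0=np.array([542.5,-221.1])
L=np.dstack([(W[...,:2]-c0)@ax,(W[...,:2]-c0)@ay,W[...,2]])
S=L[90:200,180:340]
m=(S[...,2]>107)&(S[...,2]<116);n,l,st,ce=cv2.connectedComponentsWithStats(m.astype(np.uint8))
for k in range(1,n):
    if st[k,4]>100: P=S[l==k];print('blk',st[k],np.median(P[:,2]),cv2.minAreaRect(P[:,:2].astype(np.float32)))
# frame plate
S=L[180:225,215:300];m=(S[...,2]>120)&(S[...,2]<182)&(np.abs(S[...,0])<15)
P=S[m];print('plate z',np.percentile(P[:,2],[0.5,99.5]).round(1),'x by z',[ (zz,np.median(P[np.abs(P[:,2]-zz)<4][:,0]).round(2), np.round([P[np.abs(P[:,2]-zz)<4][:,1].min(),P[np.abs(P[:,2]-zz)<4][:,1].max()],1)) for zz in (130,140,150,160,170,180)])
T=L[210:222,205:300].reshape(-1,3);T=T[np.abs(T[:,2]-185)<2.5]; print('shoulder',len(T), [np.round(cv2.minAreaRect(T[:,:2].astype(np.float32))[i],1) for i in (0,1)], np.median(T[:,2]))
Q=L[255:285,230:282].reshape(-1,3);q=Q[Q[:,2]>255];print('tab',np.median(q[:,2]),q[q[:,2]>np.median(q[:,2])-1.5].min(0),q.max(0))
# plate yaw
P2=P[(P[:,2]>135)&(P[:,2]<175)];print('yaw slope x vs y,z',np.linalg.lstsq(np.c_[P2[:,1],P2[:,2],np.ones(len(P2))],P2[:,0],rcond=None)[0])
```

```text
blk [  40   52   81   28 1496] 111.09914075102819 ((29.005298614501953, -3.547149658203125), (77.47005462646484, 26.62834930419922), 89.95484924316406)
plate z [128.1 181.9] x by z [(130, np.float64(1.85), array([-27.2,  27.7])), (140, np.float64(2.08), array([-27.6,  27.5])), (150, np.float64(1.81), array([-27.9,  27.3])), (160, np.float64(1.83), array([-27.9,  27.3])), (170, np.float64(1.8), array([-27.9,  27.3])), (180, np.float64(1.61), array([-27.6,  27.3]))]
shoulder 206 [array([-1.3, -0.7]), array([55.4,  5.2])] 186.9763955380788
tab 263.4390675652436 [ -7.17285947 -12.64990865 261.97417123] [  9.69251346  11.90831222 282.48766794]
yaw slope x vs y,z [-1.79558794e-04 -6.05233381e-03  2.80986402e+00]
```

Run:
```python
from h import *
z=load('w_l3');W=world(z);a=0.133
ax=np.array([np.cos(a),np.sin(a)]);ay=np.array([-np.sin(a),np.cos(a)])
c0=np.array([542.5,-221.1])
L=np.dstack([(W[...,:2]-c0)@ax,(W[...,:2]-c0)@ay,W[...,2]])
for r in range(138,174): print(r,*[L[r,c].round(1) for c in (236,262,284)])
for r in (154,158): print(L[r,218:304:2,2].round(0),L[r,218:304:2,1].round(0))
```

```text
138 [41.9 21.5 75.5] [41.6 -5.9 73.1] [ 41.4 -29.5  71.3]
139 [41.7 21.1 82.9] [41.6 -5.8 82.1] [ 41.4 -28.7  80.9]
140 [41.9 20.3 93.6] [41.5 -5.7 89.8] [ 41.4 -28.   89.7]
141 [ 41.8  19.9 101. ] [41.6 -5.6 99.2] [ 41.3 -27.4  96.9]
142 [ 42.3  19.1 112.6] [ 42.2  -5.4 112.1] [ 42.1 -26.2 111.1]
143 [ 41.2  19.2 111.5] [ 41.1  -5.4 110.6] [ 41.2 -26.2 111.5]
144 [ 40.4  19.1 112.3] [ 40.3  -5.4 111.9] [ 40.4 -26.1 112.3]
145 [ 39.6  19.  114. ] [ 39.6  -5.4 113.4] [ 39.5 -26.1 113.1]
146 [ 38.4  19.2 111.6] [ 38.5  -5.4 112.1] [ 38.5 -26.2 112.1]
147 [ 37.3  19.3 110.7] [ 37.4  -5.4 111.1] [ 37.4 -26.3 111. ]
148 [ 35.9  19.5 107.5] [ 36.1  -5.4 109.2] [ 36.1 -26.5 109.1]
149 [ 34.8  19.6 106.5] [ 34.7  -5.5 105.6] [ 35.  -26.6 107.8]
150 [ 33.9  19.6 106.9] [ 33.7  -5.5 105.7] [ 33.9 -26.7 107.3]
151 [24.7 23.3 53.7] [25.8 -6.2 60.9] [ 25.6 -30.8  59.6]
152 [25.  22.7 62.6] [23.4 -6.3 52.8] [ 24.5 -30.9  59.3]
153 [24.8 22.3 68.9] [22.1 -6.4 51.5] [ 24.4 -30.3  65.9]
154 [24.7 21.9 74.7] [20.9 -6.4 51.6] [ 24.5 -29.7  73.6]
155 [24.9 21.4 82.4] [20.  -6.3 53.2] [ 24.4 -29.2  79.2]
[... 1290 characters left out ...]
83. 103. 108. 110. 113. 111. 111.
   1.] [ 50.  35.  33.  31.  29.  27.  26.  26.  24.  22.  20.  18.  15.  13.
  11.   9.   7.   4.   2.   1.  -2.  -4.  -6.  -9. -10. -12. -15. -17.
 -19. -21. -23. -25. -28. -30. -32. -33. -33. -34. -36. -38. -40. -42.
 -60.]
[  1. 110. 111. 112. 109. 107. 102. 101.  99. 101.  99. 100. 100.  99.
  99.  92.  97. 100. 101.  53.  53.  53.  53.  96.  99. 100.  55.  97.
  98.  98.  99.  97.  98.  97.  97.  97. 105. 108. 110. 112. 113. 110.
   1.] [ 51.  35.  33.  31.  29.  28.  26.  24.  22.  20.  18.  16.  14.  12.
  10.   9.   6.   4.   2.   1.  -2.  -4.  -6.  -8. -10. -12. -15. -16.
 -18. -20. -22. -24. -26. -28. -30. -32. -33. -35. -36. -38. -40. -42.
 -60.]
```

```bash
python3 -m inch '{"grip":[-1,-1,-1,-1],"travel":[[1.5,0.04,0],[3.08,0.08,0],[3.08,0.08,-1],[3.08,0.08,-1]],"turn":[[0,0,0],[0,0,0],[0,0,0],[0,0,0]]}'
python3 - <<'E'
from h import *
snap('wrist','w_l4')
im=load('w_l4')['im'][90:280,180:340];cv2.imwrite('pics/w_l4c.png',cv2.cvtColor(cv2.resize(im,None,fx=4,fy=3,interpolation=cv2.INTER_CUBIC),cv2.COLOR_RGB2BGR))
z=load('w_l4');W=world(z);a=0.133
s=manip.read_state();print(s['eef_pos'],s['eef_rot'])
ax=np.array([np.cos(a),np.sin(a)]);ay=np.array([-np.sin(a),np.cos(a)])
L=np.dstack([(W[...,:2]-s['eef_pos'][:2])@ax,(W[...,:2]-s['eef_pos'][:2])@ay,W[...,2]])
for r in range(170,216,2): print(r,*[L[r,c].round(1) for c in (226,256,290)])
for r in (186,190,194,198,206): print(r,L[r,206:312:2,2].round(0).tolist(),L[r,206:312:2,1].round(0).tolist())
E
```

```text
clock: 22.42
eef_pos: [572.6, -220.6, 214.5]
eef_rot: [-3.137, -0.003, 0.132]
wrist_force: [-0.2, 0.1, -1.0]
finger_gap: 24.2
[ 572.744498   -220.70574044  215.07667692] [-3.13790962 -0.00362636  0.13204905]
170 [11.7 31.1 85.7] [nan nan nan] [ 11.3 -34.2  83.8]
172 [11.5 30.3 94.1] [11.6  0.5 94.5] [ 11.5 -33.1  94.1]
174 [ 11.9  29.2 104.8] [ 11.7   0.5 104. ] [ 11.3 -32.3 102.1]
176 [ 11.6  28.6 111.7] [ 11.5   0.5 111.3] [ 11.4 -31.5 110.9]
178 [  9.9  28.5 112.6] [ 10.    0.5 113.2] [  9.9 -31.3 112.5]
180 [  7.1  28.9 109.4] [  7.5   0.5 110.7] [  7.5 -31.6 110.9]
182 [  4.3  29.3 106.1] [  4.7   0.5 107.6] [  5.1 -31.8 109.1]
184 [  1.5  29.7 103.1] [-11.6   0.7  53.5] [  3.2 -31.9 109.1]
186 [ -0.3  29.7 103.7] [-14.2   0.7  52.5] [  1.2 -31.9 109.2]
188 [ -2.5  29.8 103. ] [  1.6   0.5 117.6] [ -1.  -32.1 108.3]
190 [  1.2  27.7 123.3] [  1.4   0.4 124. ] [ -2.7 -32.  109.2]
192 [  1.7  26.9 131.4] [  2.1   0.4 132.5] [ -4.8 -32.1 109. ]
194 [  1.8  26.3 138. ] [  1.6   0.4 137.1] [ -6.6 -32.1 109.6]
196 [  1.8  25.7 143.8] [  2.3   0.3 145.4] [ -8.7 -32.2 109.5]
198 [  1.7 
[... 3266 characters left out ...]
 -65.0, -68.0, -71.0]
206 [0.0, -0.0, 2.0, 1.0, 0.0, 1.0, 0.0, 0.0, 169.0, 169.0, 169.0, 170.0, 169.0, 169.0, 169.0, 169.0, 169.0, 169.0, 169.0, 169.0, 168.0, 169.0, 169.0, 168.0, 168.0, 169.0, 168.0, 169.0, 169.0, 169.0, 170.0, 169.0, 169.0, 169.0, 169.0, 169.0, 169.0, 169.0, 170.0, 169.0, 168.0, 169.0, 169.0, 170.0, -0.0, 0.0, 1.0, -0.0, 1.0, 2.0, 1.0, -1.0, 2.0] [68.0, 66.0, 62.0, 60.0, 57.0, 55.0, 52.0, 49.0, 26.0, 25.0, 23.0, 22.0, 20.0, 19.0, 17.0, 16.0, 14.0, 13.0, 11.0, 9.0, 8.0, 6.0, 5.0, 3.0, 2.0, 0.0, -1.0, -3.0, -4.0, -6.0, -7.0, -9.0, -11.0, -12.0, -14.0, -15.0, -17.0, -18.0, -20.0, -21.0, -23.0, -24.0, -26.0, -27.0, -50.0, -53.0, -55.0, -58.0, -61.0, -63.0, -66.0, -69.0, -71.0]
```

View pics/w_l4c.png

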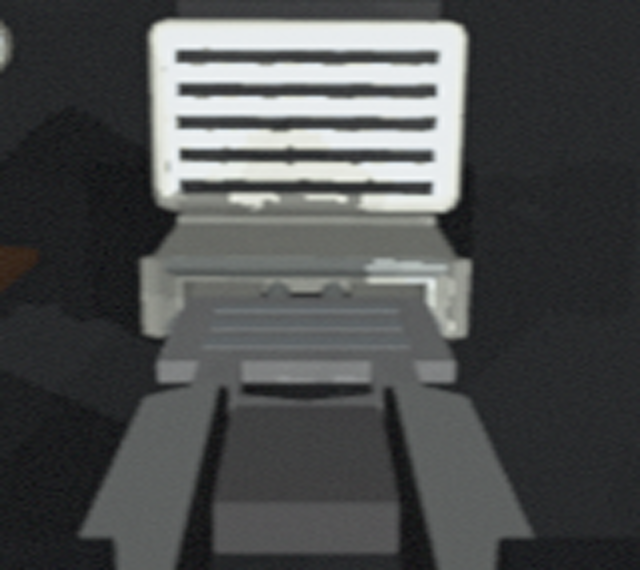

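```bash
python3 -m inch '{"grip":[-1,-1,-1,-1],"travel":[[0.03,0.02,-0.5],[0.03,0.02,-0.9],[0.03,0.02,-1.2],[0.03,0.02,-1.4]],"turn":[[0,0,0],[0,0,0],[0,0,0],[0,0,0]]}'
python3 -m inch '{"grip":[-1,-1,-1],"travel":[[0,0,-0.3],[0,0,-0.6],[0,0,-0.9]],"turn":[[0,0,0],[0,0,0],[0,0,0]]}'
```

```text
clock: 22.98
eef_pos: [573.0, -220.5, 200.8]
eef_rot: [-3.138, -0.004, 0.132]
wrist_force: [-0.8, -0.0, -1.4]
finger_gap: 24.2
clock: 23.35
eef_pos: [573.1, -220.5, 191.7]
eef_rot: [-3.138, -0.004, 0.132]
wrist_force: [-0.2, -0.6, 0.5]
finger_gap: 23.5
```

```bash
python3 -m inch '{"grip":[-1,-1,-1],"travel":[[0,0,-0.3],[0,0,-0.6],[0,0,-0.9]],"turn":[[0,0,0],[0,0,0],[0,0,0]]}'
python3 -m inch '{"grip":[-1,-1,-1],"travel":[[0,0,-0.3],[0,0,-0.6],[0,0,-0.9]],"turn":[[0,0,0],[0,0,0],[0,0,0]]}'
```

```text
clock: 23.72
eef_pos: [573.3, -220.5, 182.7]
eef_rot: [-3.138, -0.004, 0.132]
wrist_force: [2.2, 0.3, 1.6]
finger_gap: 23.9
clock: 24.1
eef_pos: [573.3, -220.5, 173.6]
eef_rot: [-3.138, -0.005, 0.132]
wrist_force: [1.2, 0.1, 2.3]
finger_gap: 23.5
```

```bash
python3 -m inch '{"grip":[-1,-1,-1,-1],"travel":[[0,0,-0.3],[0,0,-0.6],[0,0,-0.9],[0,0,-1.2]],"turn":[[0,0,0],[0,0,0],[0,0,0],[0,0,0]]}'
python3 -m inch '{"grip":[-1,-1],"travel":[[0,0,-0.2],[0,0,-0.35]],"turn":[[0,0,0],[0,0,0]]}'
```

```text
clock: 24.6
eef_pos: [573.3, -220.5, 161.4]
eef_rot: [-3.138, -0.005, 0.132]
wrist_force: [2.2, -0.3, 2.9]
finger_gap: 24.0
clock: 24.85
eef_pos: [573.4, -220.6, 157.9]
eef_rot: [-3.138, -0.005, 0.132]
wrist_force: [1.7, 0.6, 3.3]
finger_gap: 24.0
```

```bash
python3 -m inch '{"grip":[-1,-1],"travel":[[0,0,-0.05],[0,0,-0.1]],"turn":[[0,0,0],[0,0,0]]}'
python3 -m inch '{"grip":[-1,-1],"travel":[[0,0,-0.05],[0,0,-0.1]],"turn":[[0,0,0],[0,0,0]]}'
```

```text
clock: 25.1
eef_pos: [573.4, -220.5, 157.2]
eef_rot: [-3.138, -0.005, 0.132]
wrist_force: [1.0, 0.8, 5.9]
finger_gap: 23.8
clock: 25.35
eef_pos: [573.5, -220.6, 156.7]
eef_rot: [-3.139, -0.005, 0.132]
wrist_force: [0.3, 0.6, 7.3]
finger_gap: 24.0
```

```bash
python3 -m inch '{"grip":[-1,0,0,0,0,0,0],"travel":[[0,0,0],[0,0,0],[0,0,0],[0,0,0],[0,0,1.5],[0,0,4],[0,0,7]],"turn":[[0,0,0],[0,0,0],[0,0,0],[0,0,0],[0,0,0],[0,0,0],[0,0,0]]}'
python3 - <<'E'
from h import *
for c in ['wrist','scene','side']: snap(c,c+'_f')
W=world(load('wrist_f'))
m=(W[...,2]>188)&(W[...,2]<205)&(np.hypot(W[...,0]-572,W[...,1]+220)<30);P=W[m];print(m.sum(),np.median(P[:,2]),cv2.minAreaRect(P[:,:2].astype(np.float32)))
m=(W[...,2]>106)&(W[...,2]<116)&(np.hypot(W[...,0]-572,W[...,1]+220)<45);print('lamp top',np.median(W[m][:,2]))
m=(W[...,2]>116.5)&(W[...,2]<124)&(np.hypot(W[...,0]-572,W[...,1]+220)<32);print('shoulder',m.sum(),np.median(W[m][:,2]))
E
```

```text
clock: 26.22
eef_pos: [573.4, -220.5, 228.3]
eef_rot: [-3.139, -0.005, 0.132]
wrist_force: [0.1, 0.5, 0.5]
finger_gap: 47.0
571 199.9541849113579 ((574.68994140625, -221.07142639160156), (10.098980903625488, 23.803354263305664), 7.772507667541504)
lamp top 112.23173584165937
shoulder 311 118.33562152592702
```

View pics/wrist_f.png

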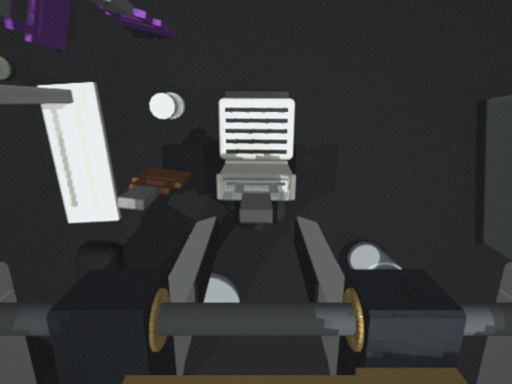

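View pics/side_f.png

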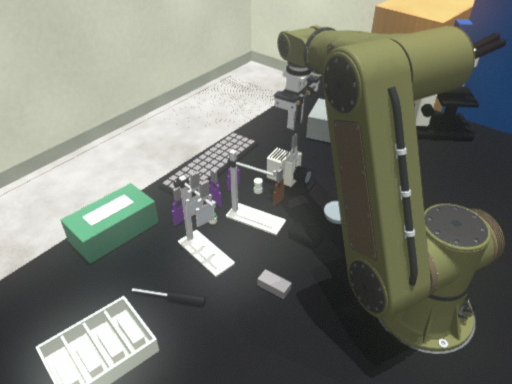

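View pics/scene_f.png

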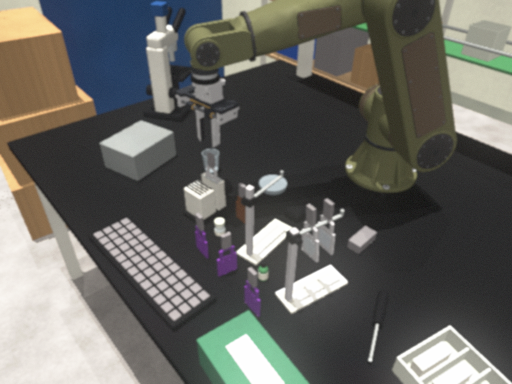

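```bash
python3 -m inch '{"grip":[-1,-1,-1,-1,-1,-1],"travel":[[0,0,0],[0.05,0,0],[0.1,0,0],[0.1,0,-1.5],[0.1,0,-2.4],[0.1,0,-2.6]],"turn":[[0,0,0],[0,0,0],[0,0,0],[0,0,0],[0,0,0],[0,0,0]]}'
python3 -m inch '{"grip":[-1,-1,-1],"travel":[[0,0,-0.1],[0,0,-0.2],[0,0,-0.3]],"turn":[[0,0,0],[0,0,0],[0,0,0]]}'
```

```text
clock: 27.12
eef_pos: [574.7, -220.6, 201.6]
eef_rot: [-3.14, -0.007, 0.132]
wrist_force: [-0.8, -0.0, 1.9]
finger_gap: 0.7
clock: 27.5
eef_pos: [574.7, -220.7, 198.7]
eef_rot: [-3.14, -0.007, 0.132]
wrist_force: [0.0, -0.8, -0.1]
finger_gap: 0.6
```

```bash
python3 -m inch '{"grip":[-1,-1],"travel":[[0,0,-0.1],[0,0,-0.2]],"turn":[[0,0,0],[0,0,0]]}'
python3 -m inch '{"grip":[-1,-1],"travel":[[0,0,-0.05],[0,0,-0.1]],"turn":[[0,0,0],[0,0,0]]}'
```

```text
clock: 27.75
eef_pos: [574.8, -220.7, 196.7]
eef_rot: [-3.14, -0.007, 0.132]
wrist_force: [0.1, 0.4, 0.6]
finger_gap: 0.4
clock: 28.0
eef_pos: [574.8, -220.7, 195.7]
eef_rot: [-3.14, -0.007, 0.132]
wrist_force: [0.3, -0.2, -0.4]
finger_gap: 0.5
```

Run:
```python
from h import *
for c in ['wrist','side','scene']: snap(c,c+'_f2')
W=world(load('wrist_f2'))
m=(W[...,2]>116.5)&(W[...,2]<124)&(np.hypot(W[...,0]-572,W[...,1]+220)<32);print('shoulder',m.sum(),np.median(W[m][:,2]))
a=[]
for fn,b in [('wrist_f2',(180,90,340,280)),('side_f2',(250,110,330,205)),('scene_f2',(170,130,250,225))]:
    im=load(fn)['im'][b[1]:b[3],b[0]:b[2]];a.append(cv2.resize(im,(250,300),interpolation=cv2.INTER_CUBIC))
cv2.imwrite('pics/f2.png',cv2.cvtColor(np.hstack(a),cv2.COLOR_RGB2BGR))
for r in range(180,270,4): print(r,W[r,256].round(1),W[r,246].round(1))
```

```text
shoulder 375 119.39188778671172
180 [ 584.2 -219.2   98.5] [ 582.7 -210.    97.3]
184 [ 583.6 -219.3  110.5] [ 582.2 -210.5  109.5]
188 [ 580.  -219.8  110.6] [ 578.6 -211.   109.9]
192 [ 576.1 -220.3  109.9] [ 575.1 -211.4  110.2]
196 [ 575.4 -220.4  119.6] [ 574.3 -211.9  119.8]
200 [ 571.7 -220.9  119.3] [ 570.6 -212.3  119.6]
204 [ 564.8 -221.8  109.2] [ 575.1 -212.6  143.8]
208 [ 578.2 -220.1  159.3] [ 577.2 -212.8  159.5]
212 [ 577.6 -220.2  166.6] [ 577.1 -213.1  167.8]
216 [ 577.9 -220.2  175.3] [ 576.9 -213.4  175.2]
220 [ 584.  -219.4  198.7] [ 585.  -213.3  203.2]
224 [ 584.3 -219.4  205.8] [ 584.7 -213.6  208.8]
228 [ 584.  -219.5  211.2] [ 584.9 -213.7  215.2]
232 [ 584.1 -219.5  217.1] [ 584.9 -213.9  220.6]
236 [ 583.9 -219.5  221.9] [ 584.1 -214.1  224. ]
240 [ 583.8 -219.5  226.8] [ 585.1 -214.2  231.1]
244 [ 584.2 -219.5  232.3] [ 584.6 -214.4  234.6]
248 [ 584.  -219.5  236.5] [ 585.  -214.6  239.8]
252 [ 583.7 -219.6  240. ] [ 584.8 -214.7  243.6]
256 [ 583.9 -219.6  244.5] [ 585.1 -214.8  247.9]
260 [ 582.3 -219.8  245.4] [ 584.5 -215.   250.5]
264 [ 580.  -220.1  244.9] [ 584.2 -215.1  253.6]
268 [ 578.3 -220.3  245.6] [ 584.1 -215.2  256.8]
```

View pics/f2.png

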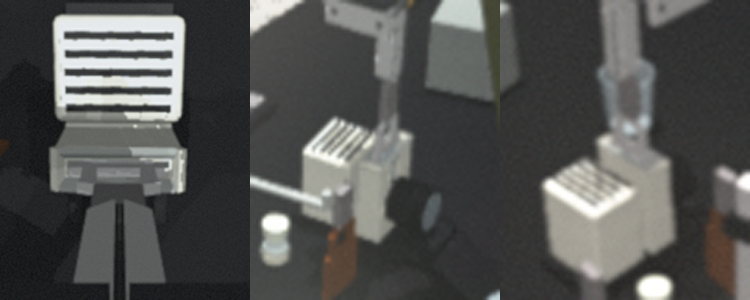

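Run:
```python
from h import *
W=world(load('wrist_f'))
for r in range(172,224,2): print(r,W[r,256].round(1),W[r,240].round(1),W[r,276].round(1))
```

```text
172 [ 585.6 -219.5  107. ] [ 584.  -203.5  109.5] [ 588.4 -239.4  107.7]
174 [ 585.7 -219.4  116.8] [ 583.5 -203.9  116.1] [ 588.1 -238.9  115.7]
176 [ 583.7 -219.7  116.5] [ 581.7 -204.2  117.1] [ 586.3 -239.1  116.9]
178 [ 581.3 -220.   114.7] [ 578.9 -204.3  113.6] [ 583.9 -239.6  114.8]
180 [ 578.4 -220.4  111.3] [ 576.  -204.5  110.1] [ 581.1 -240.3  111.5]
182 [ 577.8 -220.5  116.9] [ 576.2 -204.9  118.8] [ 580.1 -240.1  115.7]
184 [ 577.6 -220.5  124.1] [ 575.6 -205.3  124.3] [ 580.2 -239.6  124.5]
186 [ 575.7 -220.8  124.4] [ 575.6 -205.6  131.5] [ 580.3 -239.1  132.4]
188 [ 573.7 -221.1  124.2] [ 575.6 -206.   138.6] [ 579.5 -238.9  137. ]
190 [ 567.8 -221.8  110.2] [ 575.2 -206.3  143.9] [ 579.4 -238.5  143.7]
192 [ 579.5 -220.3  159. ] [ 575.  -206.6  149.6] [ 579.3 -238.1  150. ]
194 [ 579.4 -220.3  164.9] [ 573.9 -206.9  152. ] [ 577.6 -238.3  150.4]
196 [ 579.2 -220.3  169.8] [ 571.9 -207.1  151.5] [ 575.7 -238.6  150.2]
198 [ 579.1 -220.3  175. ] [ 570.3 -207.3  152.2] [ 574.  -238.9  150.5]
200 [nan nan nan] [ 543.3 -206.6   72.8] [ 546.6 -248.3   65.8]
202 [ 579.  -220.4  185.2] [ 540.8 -206.8   72.7] [ 544.3 -248.6   66.3]
204 [ 579.2 -220.3  191. ] [ 538.6 -207.1   73.1] [ 541.5 -249.1   65. ]
206 [ 579.  -220.4  195. ] [ 536.2 -207.4   73.2] [ 539.4 -249.3   66.1]
208 [ 578.6 -220.4  198.5] [ 577.2 -208.8  198.9] [ 537.  -249.7   66.5]
210 [ 577.7 -220.5  200.3] [ 576.3 -209.   200.7] [ 534.  -250.2   64.8]
212 [ 576.3 -220.7  200.5] [ 574.6 -209.2  200.1] [ 531.6 -250.6   64.9]
214 [ 574.7 -220.9  200.4] [ 573.1 -209.4  200.1] [ 529.1 -251.    64.8]
216 [ 573.4 -221.1  201. ] [ 571.5 -209.6  199.9] [ 526.7 -251.3   65.2]
218 [ 572.1 -221.3  201.6] [ 570.2 -209.8  200.6] [ 524.2 -251.7   65.3]
220 [ 569.9 -221.6  199.8] [ 519.  -209.5   73. ] [ 521.2 -252.2   64. ]
222 [ 522.2 -227.9   81.3] [ 516.2 -209.7   72. ] [ 519.1 -252.5   65.1]
```

```bash
python3 -m inch '{"grip":[-1,-1],"travel":[[0,0,-0.05],[0,0,-0.1]],"turn":[[0,0,0],[0,0,0]]}'
python3 -m inch '{"grip":[-1,-1],"travel":[[0,0,-0.05],[0,0,-0.1]],"turn":[[0,0,0],[0,0,0]]}'
```

```text
clock: 28.4
eef_pos: [574.9, -220.8, 195.5]
eef_rot: [-3.14, -0.008, 0.132]
wrist_force: [-1.8, 0.1, 7.4]
finger_gap: 0.4
clock: 28.65
eef_pos: [575.1, -220.9, 195.2]
eef_rot: [-3.141, -0.009, 0.132]
wrist_force: [-1.2, -0.3, 7.1]
finger_gap: 0.6
```

```bash
python3 -m inch '{"grip":[-1,-1,-1,-1,-1,-1,-1],"travel":[[0,0,1],[0,0,3],[-1,0,6],[-3,0,10],[-4,0,11],[-4,0,11],[-4,0,11]],"turn":[[0,0,0],[0,0,0],[0,0,0],[0,0,0],[0,0,0],[0,0,0],[0,0,0]]}'
python3 - <<'E'
from h import *
for c in ['wrist','side','scene']: snap(c,c+'_f3')
W=world(load('wrist_f3'))
Q=W.reshape(-1,3);h=np.hypot(Q[:,0]-574,Q[:,1]+220)
for lo,hi,n in [(185,210,'tab'),(117,126,'shoulder'),(107,116,'lamp')]:
    P=Q[(h<33)&(Q[:,2]>lo)&(Q[:,2]<hi)];hist,e=np.histogram(P[:,2],bins=np.arange(lo,hi+1));print(n,hist,np.median(P[:,2]).round(1))
a=[]
for fn,b in [('side_f3',(150,140,310,290)),('scene_f3',(180,140,360,320))]:
    im=load(fn)['im'][b[1]:b[3],b[0]:b[2]];a.append(cv2.resize(im,(400,400),interpolation=cv2.INTER_CUBIC))
cv2.imwrite('pics/f3.png',cv2.cvtColor(np.hstack(a),cv2.COLOR_RGB2BGR))
E
```

```text
clock: 29.52
eef_pos: [535.2, -220.8, 303.6]
eef_rot: [-3.14, -0.007, 0.132]
wrist_force: [-0.1, 0.4, -0.7]
finger_gap: 0.4
tab [  0   0   0   0   8  11   5   0  15  89 129  48   2   0   0   0   0   0
   0   0   0   0   0   0   0] 195.2
shoulder [12 37 40 14  0  0  0  0  1] 119.0
lamp [ 78  79  86 102 117  77  18   1   3] 110.5
```

View pics/f3.png

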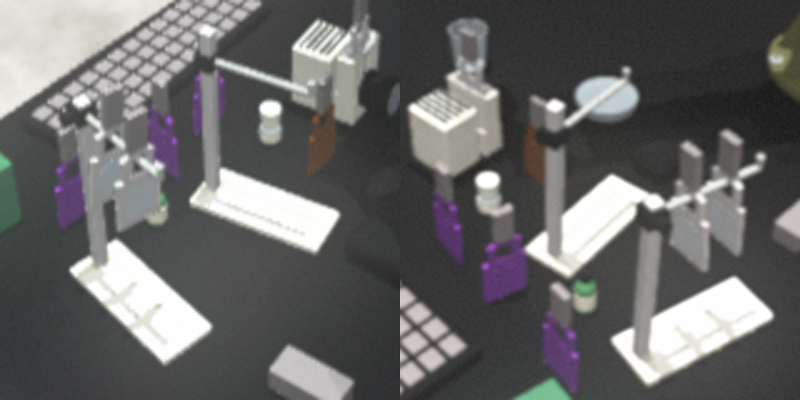

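View pics/wrist_f3.png

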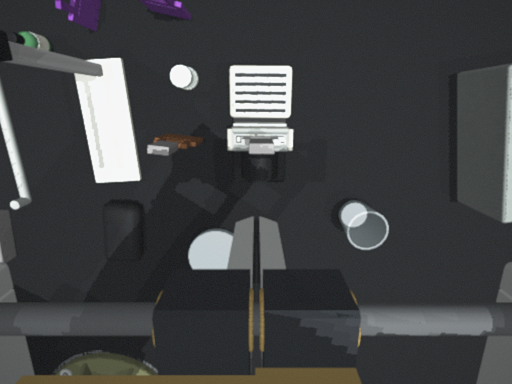

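The tab top is at about 195 to 196 mm, so the foot is on the 60 mm seat. The other two frames hang behind the spare tip, and the bystanders look unmoved.

```bash
python3 -c "
from cell import manip
print(manip.sign_off())"
```

```text
the job is handed in; nothing more can be done
None
```

The job is done and handed in at about 29.5 s. The front frame and then the middle one hang on the spare rod behind its tip, and the rear frame (three slits) is in the lamp slot, fully home.

- **Spare hook:** I felt the rod with closed fingers at about 2.5 N. Its axis came out at about 224 mm, and the camera depth agreed.
- **Lamp slot:** the frame met the seat at the expected height, and the push peaked at 7.3 N. A second push with closed fingers on top of the tab met firm contact at about 195.5 mm, so the foot is at about 59.5 mm against a 60 mm seat.
- **Forces:** no reading I took was above about 8 N at the wrist. The grip was set to 14–15 N.
- **Last pictures:** both frames hang on the spare hook, the crowded hook is empty, the bystanders and look-alikes look to be where they were, and the robot touches nothing.
- **A check that disagreed:** one wrist picture put the inserted frame about 4 mm too high. The lamp read about 4 mm high in that same picture, probably because the arm was still moving. The later picture and the push showed the frame home.

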